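# Fasten the shelf-edge ticket holder with a push rivet

### The job

Fasten the white ticket holder to the egg display shelf: take the long square-collared push rivet from the grey parts block, feel along the holder's slot for the hole in the wood and seat the rivet in it, collar fully down and pin still standing. Then push its centre pin down flush with the collar and let go. Work gently, pushing with less than 30 N on the holder and shelf, and do not disturb the round rivet, the egg carton or the jar.

Things in the scene. Friction and masses are not known exactly. Their poses are not given: they have to be found in the camera images.
- rivet: Loose upright black push rivet. Origin: centre of the underside of its square collar (26 x 26 mm, 8 mm thick, sides along its own x and y); z up. Below: a round shank 10 mm in diameter, 18 mm long with its tapered tip (last 2 mm, to 7 mm). Above: the centre pin. Grip it by the collar's sides. 20 to 50 g. Starts standing in either of the parts block's two holes, collar on the block's top.
- rivet_pin (a joint): Travel of the rivet's centre pin (9 mm in diameter, on the rivet's axis), in m: at 0 its top stands 10 mm above the collar's top (18 mm above the rivet's origin), at 0.010 it is flush with the collar's top and at its stop. It starts between 0 and 0.0015. It slides stiffly, needing about 8 N plus 0.4 N per 10 mm/s, has no spring and stays where it is left.
- pin_top (a point): Centre of the top face of the rivet's centre pin; moves with the pin.
- ticket_holder: Fixed white plastic shelf-edge ticket holder: a flat foot 4 mm thick (62 mm along x, 110 mm along y) lying on the shelf, and a ticket face 45 mm tall hanging over the shelf's far (+x) edge. Origin: on the foot's underside below the slot's centre; z up. The foot has an oblong through slot, 13 mm wide (along x) and 40 mm long (along y). A seated rivet's collar lies on the foot's top.
- slot (a point): Centre of the slot, at the foot's top face (94 mm above the table). Under the slot the shelf has one round hole, 11.3 mm in diameter with a 1 mm chamfer, right through the 20 mm wood. It lies on the slot's middle line, but 6 to 13 mm from the slot's centre along the holder's y, to one side or the other, differently each time. The wood's top is 4 mm below this point.
- display_shelf: Fixed dark wooden display shelf, 150 mm (x) by 400 mm (y), 20 mm board on end panels, top 90 mm above the table. Origin: centre of its footprint on the table; z up, same yaw as the ticket holder. Nothing stands on it within 60 mm of the slot's centre. Its low brass rail, 28 mm high, runs along the robot-side edge at its +y end, beside the egg carton.
- parts_block: Fixed grey plastic block, 60 mm (x) by 120 mm (y) by 28 mm high, with two 13 mm holes 70 mm apart along its y (at y = -35 and +35 mm). Origin: centre of its underside. The long rivet stands in one hole, the round one in the other.
- round_rivet: Bystander: loose short black rivet with a round head 20 mm in diameter and 6 mm thick, in the other hole of the parts block. Origin: centre of the head's underside. Leave it alone.
- egg_carton: Bystander: loose open egg carton with six brown eggs, 100 (x) by 150 (y) mm, about 72 mm tall, on the shelf's +y end. Origin: centre of its underside. Leave it alone.
- jar: Bystander: loose glass jar, 60 mm in diameter, 110 mm tall, on the table. Origin: centre of its underside. Leave it alone.
There are look-alikes about, which are no part of the job. Leave any purple look-alike of the rivet alone.

How it is judged:
By the outcome, as a careful person would: the job done as asked, in the order asked, and still so for the second after the job is handed in, with the robot touching nothing.
It also fails if it takes over 70 s, if anything falls off the work surface, if the arm or the gripper's body presses on something with over 40 N, if the wrist force passes 120 N, or if a joint passes its speed limit or range.

### The arm

A 6-joint arm with a two-finger parallel gripper is mounted at the origin on the work surface. World frame = base frame: x ahead of the robot, y to its left, z up, the work surface at z = 0. Lengths are in mm, angles in rad, forces in N, time in s.
With the tool pointing down it reaches from about 300 to 775 mm from the base axis. Payload 14.6 kg.
Tool frame: the origin (TCP) lies between the finger pads; the fingertips stand 22 mm ahead of it and the grasp point (between the pads) lies 3 mm ahead of it (manip.tcp_to_tips is the distance from the TCP to the fingertips, in mm); y points along the fingers, z is the direction in which the jaws open and shut, and the axes are right-handed (so a half turn about y gives the same grasp; the last joint's range is limited). The gripper opens to 94 mm and grips with 3 to 60 N. Pads are 16 mm wide; open, the fingers measure 119 mm over their backs; the gripper's body (75 mm by 177 mm) begins 78 mm behind the grasp point.
Start: joints at [-1.337, 0.3, 1.521, -0, 1.321, -0.067], TCP at [162.949, -525.297, 197.746] pointing down, gripper open.
Joint ranges: [-3.03, 3.03], [-0.79, 2.21], [0.23, 2.52], [-1.04, 4.18], [0, 3.07], [-2.55, 2.55]. Speed limits (rad/s): [2.22, 2.22, 2.57, 3.14, 3.14, 3.14].

### API

Orientations are given as [roll, pitch, yaw] about the fixed x, y, z axes, in that order (R = Rz(yaw) Ry(pitch) Rx(roll)).
In Python, from cell import manip gives the robot as it stands.
- The arm moves only by the shell command python3 -m jog 'ROWS' [OPENING] [FORCE]. ROWS is JSON, one flat list of numbers, 6 for each row, row after row: the shift along the tool's x, y, z in mm, then the turn, a rotation vector about the tool's x, y, z in degrees. A call has 1 to 10 rows; each row is the pose to reach, as a shift and turn from the pose commanded when the call began, along the tool's axes at that moment; what a row does not reach only later rows make up. A row lasts 1/12 s, in which the tool goes at most 41.7 mm and 7.16 degrees, less where a joint would pass 70% of its speed; a pose out of reach is approached as far as the arm can. A call with a gripper value outside its range is refused whole. OPENING is the finger opening in mm, from 0 to 94, set as the call begins (- or left out, the last holds). The fingers move at their own pace and stop on an object; FORCE is the grip in N (left out, the last holds). Time passes only in rows, so rows that repeat a pose let the fingers close. It gives the time, the measured TCP pose, the force and the opening at its end, in the units of the state.
- manip.read_state(): the state, without advancing time (a new reading comes with each control period).
- manip.camera(name): name is "side" or "top"; returns a dict with "img" (480x640x3 uint8, red, green, blue), "intrinsics" (3x3 intrinsics, pixels), "k1" (the pictures are not rectified: a ray, as slopes to the right and down, at radius r is drawn at 1 + k1 r^2 times it, then the intrinsics apply), "origin" and "orientation" of the camera in the world. Camera axes: x right, y down, z forward; pixel columns grow to the right and rows downward; lengths in mm; the calibration is good to about 2 mm. A picture is of the moment at which its call begins. There is no depth.
- manip.sign_off(): hands the job in, once; it reports no verdict.
Trained networks look in a picture, given as the dict that the camera call returned (one of the last four; its "shot" number tells which), for a name from the list of things; names that differ only in an ending like _2 or _b are one class to them, and where a whole thing is asked for, a point or a joint stands for the part that bears it (a point fixed in the world has none). Each returns a list of dicts, best first, with "score" (0 to 1); they miss things now and then, are a little off and sometimes report something else, mostly with a low value. They report only what shows in the picture. A call takes as long as a camera call. They do not tell look-alikes from the thing itself.
- manip.masks_of(thing, picture): "pixels" (480x640 bool, what is visible of it) and "xy" ([column, row] in pixels, amid what is visible of it).
- manip.tip_of(thing, picture): "xy" ([column, row] in pixels: a listed point, or the origin of a listed thing).
The state is a dict: "clock": time; "joints": joint angles; "qd": joint speeds; "effort": joint torques, N m; "eef_pos": TCP position; "eef_rot": TCP orientation; "wrist_force": force on the tool from outside, world axes, zero at the start; "moment": the same for the moment, N m; "finger_gap": finger opening in mm.
Only numpy, scipy, OpenCV 4.12 (cv2) and the standard library are available. Lean on these libraries where they do the work, as an engineer would, in place of code of your own. Each camera call takes 0.05 s, during which the arm holds its last target.

## Working session

There is one attempt and no reset: what is moved stays moved. The work goes in short steps, Python scripts to look and compute and a shell command to move; the robot and the scene stay as the last step left them, time stands still between calls to the robot, and variables do not carry over. Pictures are saved under pics/ and viewed, and the job is handed in when it is done.

```bash
ls; mkdir -p pics
python3 - <<'E'
from cell import manip
import cv2
s=manip.read_state(); print(s)
for n in("top","side"):
    c=manip.camera(n); cv2.imwrite(f"pics/{n}0.png",c["img"][:,:,::-1])
    print(n,{k:v for k,v in c.items() if k!="img"})
    for t in("rivet","pin_top","slot","ticket_holder","parts_block","round_rivet","egg_carton","jar","display_shelf"):
        try:
            print(t,[(r["xy"],round(r["score"],2)) for r in manip.tip_of(t,c)][:4],[(r["xy"],round(r["score"],2),int(r["pixels"].sum())) for r in manip.masks_of(t,c)][:4] if t!="slot" else "")
        except Exception as e: print(t,e)
E
```

```text
pics
{'clock': 0.0, 'joints': array([-1.33657965e+00,  3.00473803e-01,  1.52154687e+00,  1.08432112e-05,
        1.32067052e+00, -6.66046319e-02]), 'qd': array([-0.0002338 , -0.00086241,  0.00216801, -0.00061702,  0.00179306,
       -0.00074686]), 'effort': array([-3.70572365e-03, -5.31805873e+01, -3.52741420e+01,  7.05567375e-02,
        2.43495789e-02, -4.50282175e-05]), 'eef_pos': array([ 162.90722629, -525.05930365,  197.19931467]), 'eef_rot': array([-1.57189173e+00,  8.35933783e-05, -2.84077408e+00]), 'wrist_force': array([-0.04197038, -0.20670782, -1.26932242]), 'moment': array([-1.96708770e-05,  2.30052092e-02, -5.69174131e-03]), 'finger_gap': 93.69307654850168}
top {'intrinsics': array([[528.03889115,   0.        , 330.86141715],
       [  0.        , 528.03889115, 232.08582093],
       [  0.        ,   0.        ,   1.        ]]), 'k1': -0.14978497448841915, 'origin': array([ 395.0232144 ,  -50.26580542, 1231.77029196]), 'orientation': array([-3.05091894,  0.01308831, -1.5452199 ]), 'shot': 1}
rivet [([425.3, 308.7], 0.62), ([463.1, 309.9], 0.59), ([452.8, 264.1], 0.57), ([4
[... 1007 characters left out ...]
, 383.9], 0.81, 320), ([221.1, 409.5], 0.77, 364), ([219.9, 367.2], 0.75, 288), ([294.1, 439.7], 0.65, 412)]
pin_top [([288.8, 379.7], 0.47), ([295.0, 433.8], 0.42), ([221.2, 357.1], 0.38), ([223.0, 404.7], 0.37)] [([288.4, 381.6], 0.37, 31)]
slot [([323.2, 190.5], 0.79)] 
ticket_holder [([319.8, 192.9], 0.89)] [([325.6, 195.8], 0.88, 1070)]
parts_block [([288.4, 378.8], 0.95)] [([290.6, 372.6], 0.79, 2680)]
round_rivet [([293.2, 344.1], 0.56), ([306.9, 208.5], 0.19)] [([291.5, 218.3], 0.31, 7211)]
egg_carton [([312.5, 154.5], 0.59)] [([313.0, 143.5], 0.93, 2137)]
jar [([416.2, 340.0], 0.79)] [([418.8, 318.5], 0.67, 2452)]
display_shelf [([306.7, 209.1], 0.86)] [([296.3, 218.4], 0.64, 7150)]
```

View pics/top0.png

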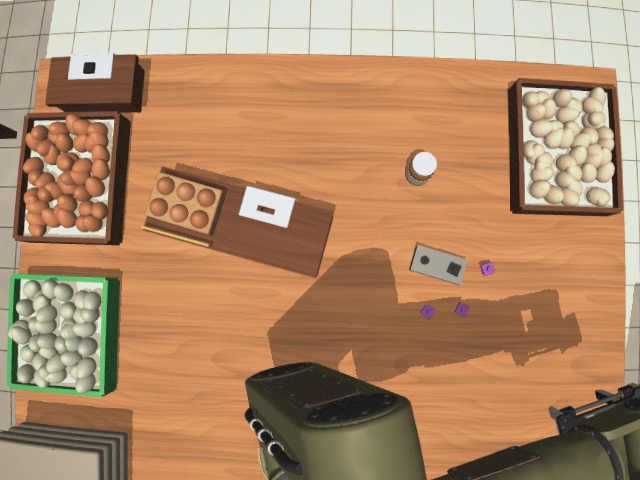

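View pics/side0.png

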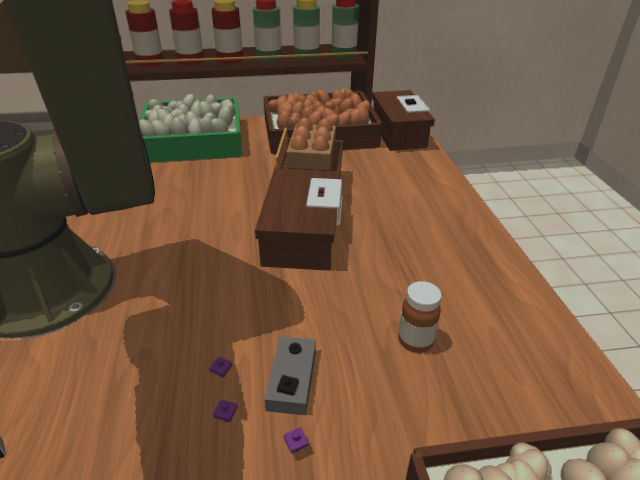

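Run:
```python
import cv2
a=cv2.imread("pics/top0.png"); cv2.imwrite("pics/t_rv.png",cv2.resize(a[235:335,390:515],None,fx=6,fy=6,interpolation=cv2.INTER_CUBIC))
cv2.imwrite("pics/t_sl.png",cv2.resize(a[170:270,215:340],None,fx=6,fy=6,interpolation=cv2.INTER_CUBIC))
a=cv2.imread("pics/side0.png"); cv2.imwrite("pics/s_rv.png",cv2.resize(a[325:465,190:350],None,fx=4,fy=4,interpolation=cv2.INTER_CUBIC))
cv2.imwrite("pics/s_sl.png",cv2.resize(a[150:250,260:390],None,fx=6,fy=6,interpolation=cv2.INTER_CUBIC))
```

```text
(no output)
```

View pics/t_rv.png

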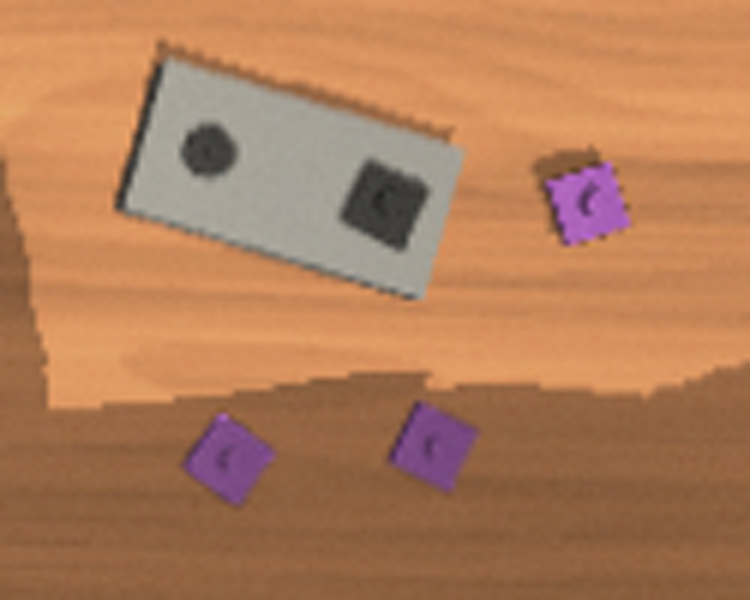

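View pics/s_rv.png

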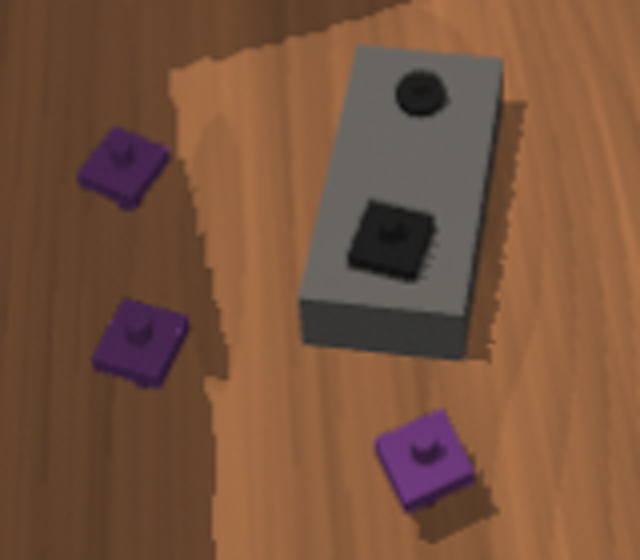

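View pics/t_sl.png

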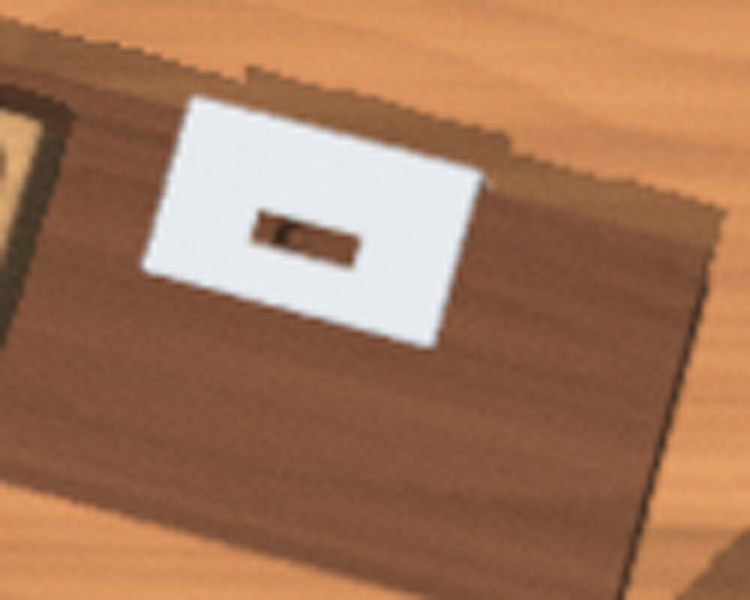

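View pics/s_sl.png

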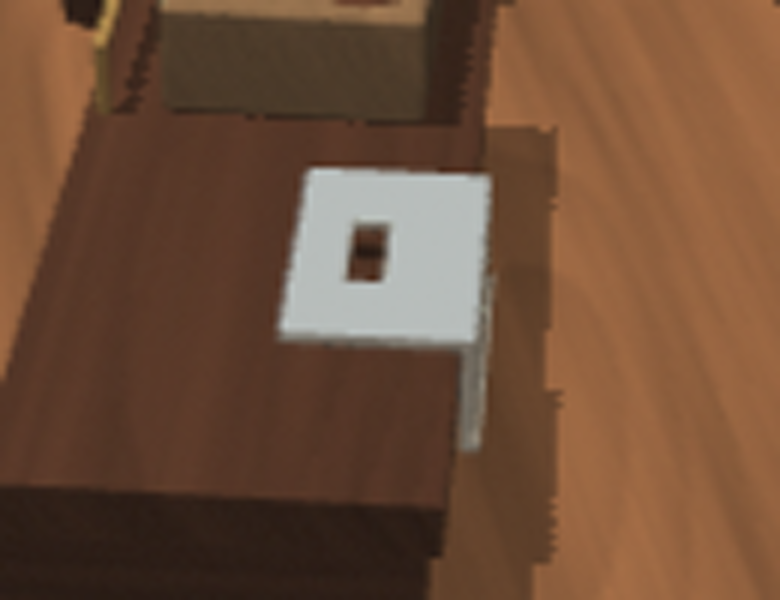

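The top view shows the black square-collared rivet in the block's right hole at about (454,268), and the round rivet at (424,260). The three purple rivets are look-alikes. The slot is centred at about (266,210), with a dark hole towards its left (+y) end at about (263,209). Next I'll get metric poses.

```bash
cat > h.py <<'E'
import numpy as np, cv2
from scipy.spatial.transform import Rotation as R
from scipy.optimize import least_squares
from cell import manip
class Cam:
    def __init__(s,c):
        s.K=c["intrinsics"]; s.k=c["k1"]; s.o=np.array(c["origin"]); s.R=R.from_euler("xyz",c["orientation"]).as_matrix(); s.img=c["img"]
    def proj(s,P):
        p=(np.atleast_2d(P)-s.o)@s.R; a=p[:,:2]/p[:,2:]; r2=(a**2).sum(1,keepdims=True)
        a=a*(1+s.k*r2); return a@s.K[:2,:2].T+s.K[:2,2]
    def at(s,uv,z):
        d=np.array([(uv[0]-s.K[0,2])/s.K[0,0],(uv[1]-s.K[1,2])/s.K[1,1]]); a=d.copy()
        for _ in range(20): a=d/(1+s.k*(a@a))
        w=s.R@np.r_[a,1]; return s.o+w*(z-s.o[2])/w[2]
E
python3 - <<'E'
from h import *
T=Cam(manip.camera("top"));S=Cam(manip.camera("side"))
def up(x0,y0,f): return lambda p:(x0+(p[0]+.5)/f-.5,y0+(p[1]+.5)/f-.5)
tr=up(390,235,6);ts=up(215,170,6);sr=up(190,325,4);ss=up(260,150,6)
def show(n,cam,f,pts,z):
    P=[cam.at(f(p),z) for p in pts]; c=np.mean(P,0)
    print(n,c.round(1), [p.round(1).tolist()[:2] for p in P])
    for i in range(len(P)):
        d=P[(i+1)%len(P)]-P[i]; print("   len %.1f ang %.1f"%(np.hypot(*d[:2]),np.degrees(np.arctan2(d[1],d[0]))))
show("block T",T,tr,[(165,57),(465,147),(422,298),(122,210)],28)
show("block S",S,sr,[(357,46),(503,60),(465,317),(301,299)],28)
show("collar T",T,tr,[(372,158),(430,187),(405,250),(339,214)],36)
show("collar S",S,sr,[(371,200),(436,211),(417,270),(350,262)],36)
show("slot T",T,ts,[(258,209),(361,236),(356,269),(251,242)],94)
show("slot S",S,ss,[(354,223),(390,224),(383,281),(346,280)],94)
show("foot T",T,ts,[(193,95),(487,173),(435,348),(143,270)],94)
show("foot S",S,ss,[(307,170),(491,177),(474,343),(278,335)],94)
print("hole T",T.at(ts((287,233)),90), "S",S.at(ss((367,250)),90))
st=manip.read_state();print(R.from_euler("xyz",st["eef_rot"]).as_matrix().round(3))
E
```

```text
block T [ 436.2 -279.9   28. ] [[481.3, -229.7], [449.5, -345.9], [391.6, -329.7], [422.6, -214.1]]
   len 120.4 ang -105.3
   len 60.1 ang 164.4
   len 119.7 ang 75.0
   len 60.7 ang -15.0
block S [ 439.1 -279.4   28. ] [[425.8, -213.5], [483.5, -229.7], [452.1, -345.3], [395.0, -329.1]]
   len 59.9 ang -15.7
   len 119.8 ang -105.2
   len 59.4 ang 164.2
   len 119.6 ang 75.1
collar T [ 427.5 -313.9   36. ] [[444.2, -308.1], [433.6, -330.5], [409.6, -321.1], [422.7, -295.7]]
   len 24.8 ang -115.2
   len 25.8 ang 158.6
   len 28.6 ang 62.7
   len 24.8 ang -30.1
collar S [ 430.3 -313.1   36. ] [[423.6, -296.3], [446.9, -304.8], [437.0, -329.1], [413.5, -322.1]]
   len 24.8 ang -20.1
   len 26.2 ang -112.2
   len 24.5 ang 163.4
   len 27.7 ang 68.6
slot T [544.2 110.8  94. ] [[554.9, 128.9], [545.8, 90.9], [533.7, 92.2], [542.7, 131.0]]
   len 39.1 ang -103.4
   len 12.2 ang 173.5
   len 39.8 ang 76.9
   len 12.3 ang -9.7
slot S [547.4 112.6  94. ] [[545.4, 132.4], [558.0, 129.9], [549.3, 92.9], [536.8, 95.4]]
   len 12.8 ang -11.4
   len 38.0 ang -103.2
   len 12.8 ang 168.8
   len 38.0 ang 76.8
foot T [550.9 108.3  94. ] [[596.5, 154.7], [569.9, 45.7], [505.6, 62.5], [531.5, 170.3]]
   len 112.1 ang -103.7
   len 66.5 ang 165.4
   len 110.9 ang 76.4
   len 66.8 ang -13.5
foot S [554.  110.9  94. ] [[534.3, 171.7], [599.9, 157.0], [573.2, 50.2], [508.9, 64.6]]
   len 67.2 ang -12.6
   len 110.1 ang -104.0
   len 65.9 ang 167.4
   len 110.0 ang 76.7
hole T [546.81170085 118.54012205  90.        ] S [548.1890567  120.15267018  90.        ]
[[-0.955  0.     0.296]
 [-0.296  0.    -0.955]
 [-0.    -1.    -0.   ]]
```

```bash
cat >> h.py <<'E'
def need(target,jaw=None):
    st=manip.read_state(); M=R.from_euler("xyz",st["eef_rot"]).as_matrix()
    d=M.T@(np.array(target)-st["eef_pos"]); j=np.degrees(np.arctan2(M[1,2],M[0,2]))
    print("eef",st["eef_pos"].round(2),"jaw %.2f"%j,"F",st["wrist_force"].round(1),"gap %.1f"%st["finger_gap"],"t %.2f"%st["clock"])
    print("shift",d.round(2),"" if jaw is None else "turn about tool y %.2f"%-(jaw-j),"tilt",M[:,1].round(4))
E
python3 -c "
from h import *
print(manip.tcp_to_tips); need([428.7,-313.4,110],-22.5)"
```

```text
22.0
eef [ 162.96 -525.28  197.74] jaw -72.77 F [-0.5  0.7 -0.1] gap 93.9 t 1.90
shift [-316.58   87.76 -123.63] turn about tool y -50.27 tilt [ 0.e+00  1.e-04 -1.e+00]
```

Run:
```python
# refine collar yaw: fit dark square mask corners by minAreaRect on upsampled warp
from h import *
for n in("top","side"):
    c=Cam(manip.camera(n))
    # orthorectify at z=36 
    g=np.arange(-25,25,.25); X,Y=np.meshgrid(g,g)
    P=np.c_[X.ravel()+428.7,Y.ravel()-313.4,np.full(X.size,36.)]
    uv=c.proj(P).astype(np.float32).reshape(*X.shape,2)
    im=cv2.remap(c.img,uv[...,0],uv[...,1],cv2.INTER_CUBIC); gr=cv2.cvtColor(im,cv2.COLOR_RGB2GRAY)
    m=(gr<85).astype(np.uint8); k,l,s,ct=cv2.connectedComponentsWithStats(m); i=1+np.argmax(s[1:,4])
    cn=cv2.findContours((l==i).astype(np.uint8),0,1)[0][0]; r=cv2.minAreaRect(cn)
    print(n,np.array(r[0])*.25-25+[428.7,-313.4],np.array(r[1])*.25,r[2])
```

```text
top [ 426.62241287 -312.83103409] [26.72086143 25.7360611 ] 66.80140686035156
side [ 429.97916527 -315.46420326] [31.99550819 31.18655205] 65.73871612548828
```

```bash
python3 -m jog '[-40,8,-16,0,-7,0, -80,16,-32,0,-14,0, -120,24,-48,0,-21,0, -160,32,-64,0,-28,0, -200,40,-80,0,-35,0, -240,55,-95,0,-42,0, -280,70,-110,0,-49.3,0, -316.5,85,-123.5,0,-49.3,0, -316.5,88,-123.5,0,-49.3,0, -316.5,88,-123.5,0,-49.3,0]' 50 20
python3 - <<'E'
from h import *
need([428.7,-313.4,51.7],-23.5)
for n in("top","side"):
    cv2.imwrite(f"pics/{n}1.png",manip.camera(n)["img"][:,:,::-1])
E
```

```text
clock: 2.83
eef_pos: [430.2, -310.8, 107.8]
eef_rot: [-1.573, 0.001, -1.977]
wrist_force: [-1.0, 0.7, -1.0]
finger_gap: 49.7
eef [ 430.22 -310.77  107.79] jaw -23.25 F [-1.   0.7 -1. ] gap 49.7 t 2.83
shift [ 3.08 56.08 -0.21] turn about tool y 0.25 tilt [-0.002   0.0021 -1.    ]
```

View pics/side1.png

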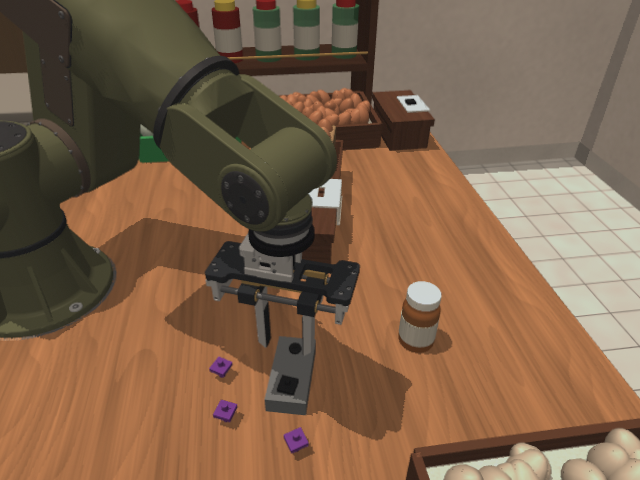

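The gripper is open above the block's near rivet at about (288,384), jaws across the block and clear of everything.

```bash
python3 -m jog '[0,10,0,0,0,0, 0,20,0,0,0,0, 0,25,0,0,0,0, 0,25,0,0,0,0]'
python3 - <<'E'
from h import *
need([428.7,-313.4,51.7],-23.5)
for n in("top","side"):
    c=Cam(manip.camera(n)); st=manip.read_state()
    M=R.from_euler("xyz",st["eef_rot"]).as_matrix(); tip=st["eef_pos"]+22*M[:,1]
    im=c.img[:,:,::-1].copy()
    u=c.proj([tip,[428.7,-313.4,36]]).round(1); print(n,u.tolist())
    x,y=u[1].astype(int); 
    cv2.imwrite(f"pics/{n}2.png",cv2.resize(im[y-60:y+60,x-75:x+75],None,fx=5,fy=5,interpolation=cv2.INTER_CUBIC))
E
```

```text
clock: 3.27
eef_pos: [427.6, -313.7, 83.3]
eef_rot: [-1.573, 0.001, -1.982]
wrist_force: [0.4, 0.7, -0.6]
finger_gap: 49.8
eef [ 427.56 -313.69   83.28] jaw -23.53 F [ 0.4  0.7 -0.6] gap 49.8 t 3.27
shift [-0.7  31.57  0.99] turn about tool y -0.03 tilt [-0.0017  0.0014 -1.    ]
top [[456.5, 267.8], [453.8, 267.8]]
side [[286.2, 372.4], [287.0, 383.8]]
```

View pics/side2.png

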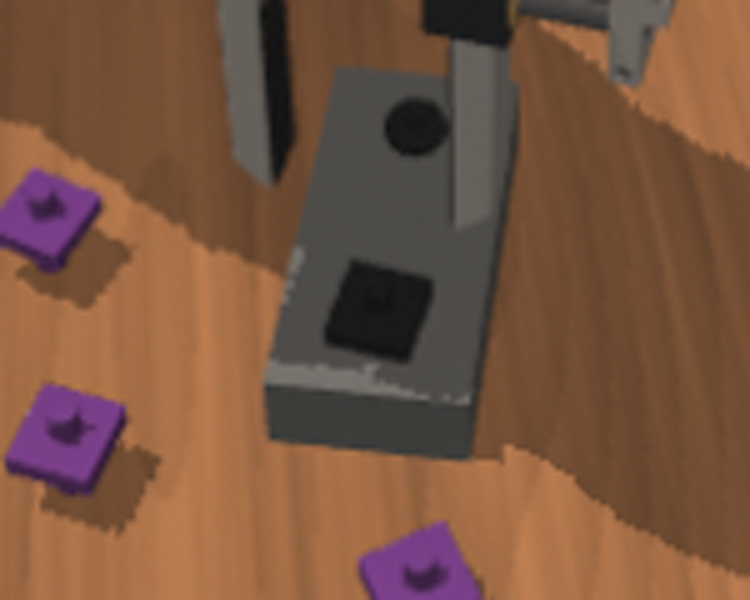

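View pics/top2.png

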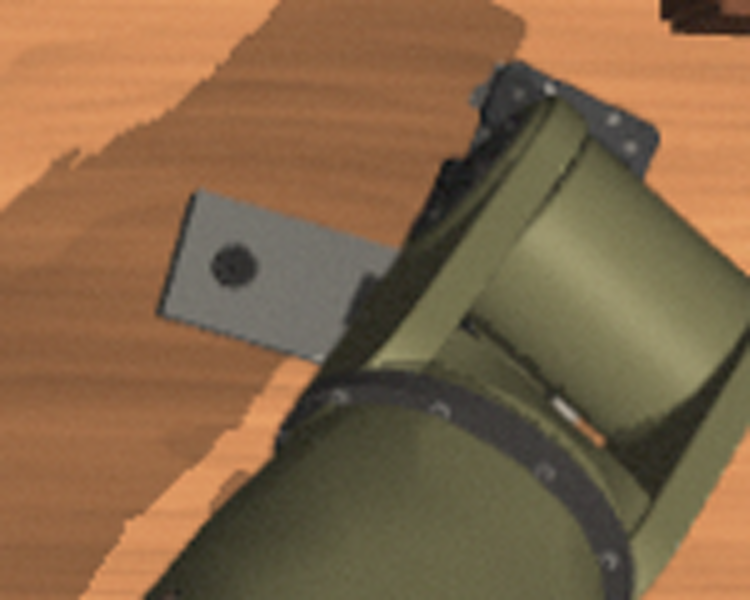

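Run:
```python
from h import *
st=manip.read_state(); print(st["finger_gap"],st["eef_pos"])
M=R.from_euler("xyz",st["eef_rot"]).as_matrix(); t=st["eef_pos"]
c=Cam(manip.camera("side")); im=cv2.resize(c.img[300:460,200:360,::-1],None,fx=3.7,fy=3.7,interpolation=cv2.INTER_CUBIC)
def d(P,col):
    u=(c.proj(P)-[200,300]+.5)*3.7
    cv2.polylines(im,[u.round().astype(int).reshape(-1,1,2)],True,col,1)
for a in(25,34,-25,-34):
    d([t+M@[x,y,a] for x,y in((-8,22),(8,22),(8,-30),(-8,-30))],(0,255,255) if abs(a)==25 else (0,255,0))
b=np.array([437.6,-279.6,0]);Rz=R.from_euler("z",-15,degrees=True).as_matrix()
d([b+Rz@[x,y,28] for x,y in((30,60),(30,-60),(-30,-60),(-30,60))],(0,0,255))
b=np.array([428.7,-313.4,0]);Rz=R.from_euler("z",-23.5,degrees=True).as_matrix()
d([b+Rz@[x,y,36] for x,y in((13,13),(13,-13),(-13,-13),(-13,13))],(255,0,255))
cv2.imwrite("pics/side3.png",im)
```

```text
50.14016545447088 [ 428.29128498 -313.88494345   84.60261847]
```

View pics/side3.png

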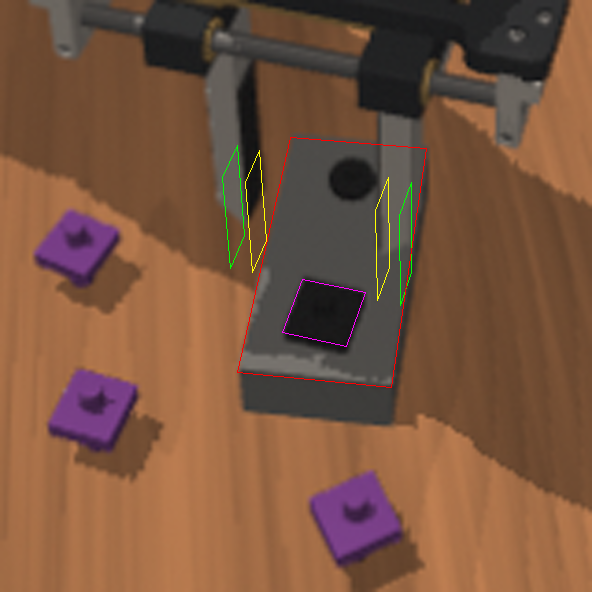

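Run:
```python
from h import *
st=manip.read_state(); print(st["finger_gap"],st["eef_pos"],st["eef_rot"],st["joints"])
M=R.from_euler("xyz",st["eef_rot"]).as_matrix(); t=st["eef_pos"]
for n,(x0,y0,w,h,f) in {"side":(150,200,250,220,2.7),"top":(380,180,180,140,4)}.items():
    c=Cam(manip.camera(n)); im=cv2.resize(c.img[y0:y0+h,x0:x0+w,::-1],None,fx=f,fy=f,interpolation=cv2.INTER_CUBIC)
    def d(P,col):
        u=(c.proj(P)-[x0,y0]+.5)*f
        cv2.polylines(im,[u.round().astype(int).reshape(-1,1,2)],True,col,1)
    d([t+M@[x,-75,a] for x,a in((37.5,88.5),(37.5,-88.5),(-37.5,-88.5),(-37.5,88.5))],(0,255,255))
    d([t+M@[x,-75,a] for x,a in((88.5,37.5),(88.5,-37.5),(-88.5,-37.5),(-88.5,37.5))],(255,255,0))
    for a in(25,-25): d([t+M@[x,y,a] for x,y in((-8,22),(8,22),(8,-30),(-8,-30))],(0,255,0))
    cv2.imwrite(f"pics/{n}4.png",im)
```

```text
50.5484541504367 [ 428.52159627 -313.91427346   84.94736141] [-1.57057630e+00 -5.71716926e-05 -1.98089735e+00] [-7.01200133e-01  3.80754166e-01  1.69353680e+00  9.57063187e-06
  1.06707451e+00 -2.91103734e-01]
```

View pics/side4.png

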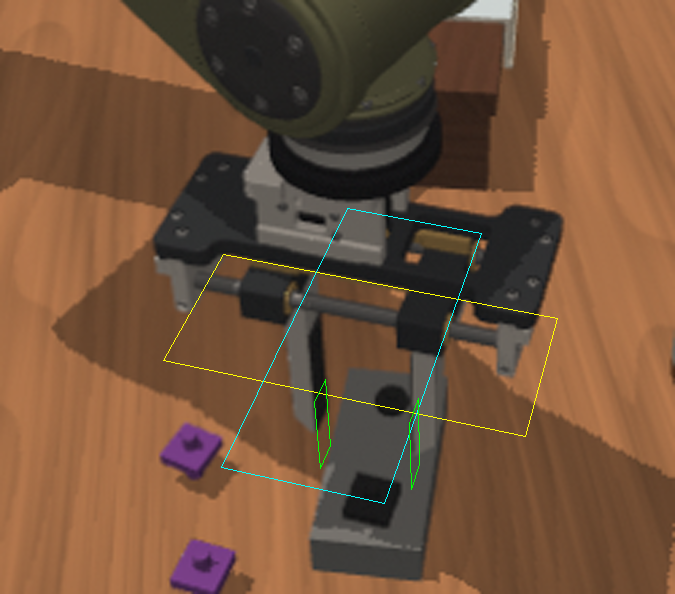

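View pics/top4.png

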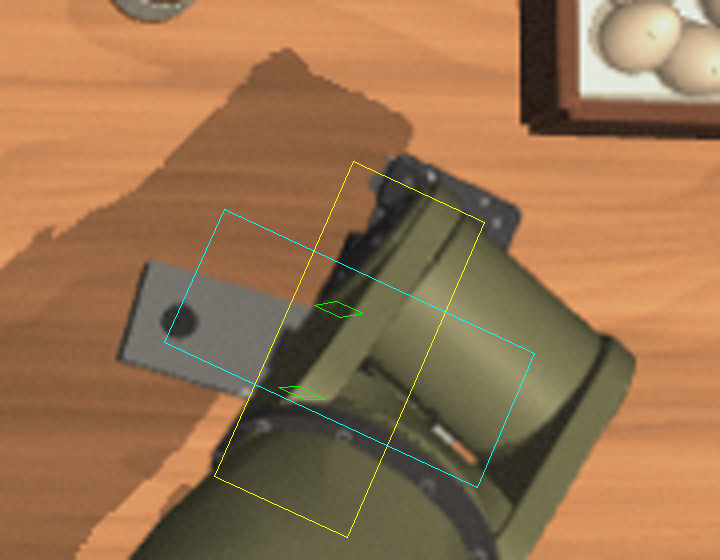

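Run:
```python
from h import *
c=Cam(manip.camera("side"));im=c.img[320:400,240:330,::-1]
cv2.imwrite("pics/side5.png",cv2.resize(im,None,fx=8,fy=7.4,interpolation=cv2.INTER_CUBIC))
```

```text
(no output)
```

View pics/side5.png

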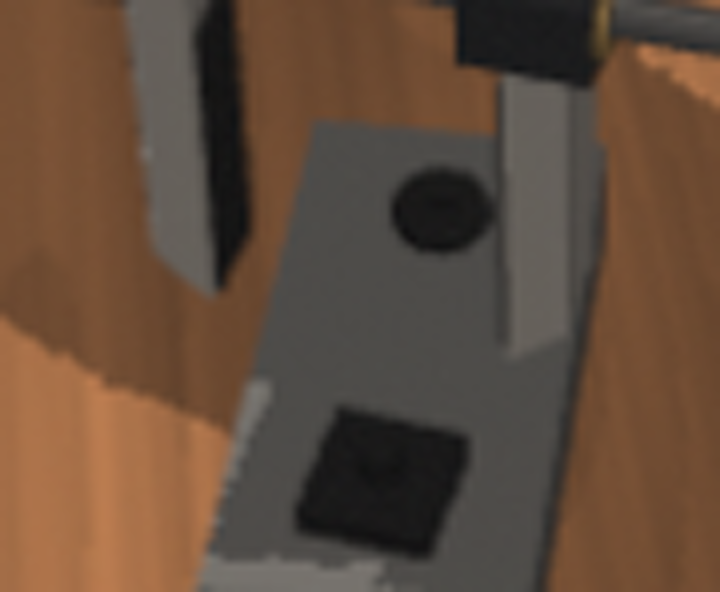

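```bash
python3 -m jog '[0,7,0,0,0,0, 0,14,0,0,0,0, 0,20,0,0,0,0, 0,20,0,0,0,0, 0,20,0,0,0,0]'
python3 - <<'E'
from h import *
need([428.7,-313.4,52],-23.5)
c=Cam(manip.camera("side"));im=c.img[320:420,240:340,::-1]
cv2.imwrite("pics/side6.png",cv2.resize(im,None,fx=6,fy=6,interpolation=cv2.INTER_CUBIC))
E
```

```text
clock: 3.98
eef_pos: [428.4, -313.4, 64.2]
eef_rot: [-1.572, 0.0, -1.98]
wrist_force: [-0.3, -0.6, -0.1]
finger_gap: 49.9
eef [ 428.43 -313.36   64.16] jaw -23.46 F [-0.3 -0.6 -0.1] gap 49.9 t 3.98
shift [-0.07 12.16  0.27] turn about tool y 0.04 tilt [-9.e-04  7.e-04 -1.e+00]
```

View pics/side6.png

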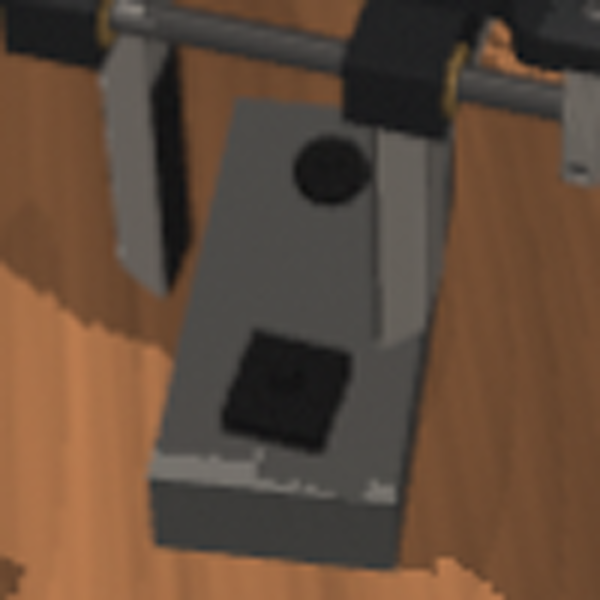

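```bash
python3 -m jog '[0,2,0,0,0,0, 0,4,0,0,0,0, 0,6,0,0,0,0, 0,8,0,0,0,0, 0,10,0,0,0,0, 0,12,0,0,0,0, 0,12,0,0,0,0, 0,12,0,0,0,0]'
python3 - <<'E'
from h import *
need([428.7,-313.4,52],-23.5)
c=Cam(manip.camera("side"));im=c.img[320:420,240:340,::-1]
cv2.imwrite("pics/side7.png",cv2.resize(im,None,fx=6,fy=6,interpolation=cv2.INTER_CUBIC))
E
```

```text
clock: 4.7
eef_pos: [428.6, -313.5, 52.7]
eef_rot: [-1.571, 0.0, -1.98]
wrist_force: [-0.2, 0.2, 0.6]
finger_gap: 49.5
eef [ 428.61 -313.55   52.65] jaw -23.47 F [-0.2  0.2  0.6] gap 49.5 t 4.70
shift [-0.17  0.65  0.02] turn about tool y 0.03 tilt [-2.e-04  2.e-04 -1.e+00]
```

View pics/side7.png

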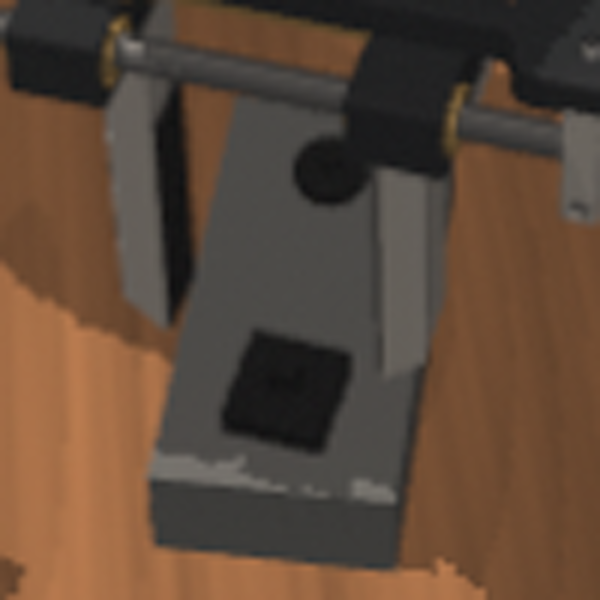

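```bash
python3 -m jog '[0,0.5,0,0,0,0, 0,1,0,0,0,0, 0,1.5,0,0,0,0]';python3 -m jog '[0,0.5,0,0,0,0, 0,1,0,0,0,0, 0,1,0,0,0,0]';python3 -m jog '[0,0.4,0,0,0,0, 0,0.8,0,0,0,0,0,0.8,0,0,0,0]'
```

```text
clock: 5.0
eef_pos: [428.7, -313.6, 51.3]
eef_rot: [-1.571, -0.0, -1.98]
wrist_force: [-0.0, -0.8, 0.1]
finger_gap: 50.5
clock: 5.25
eef_pos: [428.6, -313.5, 50.1]
eef_rot: [-1.571, 0.0, -1.98]
wrist_force: [-0.6, -0.4, -0.2]
finger_gap: 50.1
clock: 5.5
eef_pos: [428.6, -313.6, 49.4]
eef_rot: [-1.571, -0.0, -1.98]
wrist_force: [0.7, -0.5, 0.2]
finger_gap: 50.3
```

```bash
python3 -m jog '[0,1,0,0,0,0, 0,2,0,0,0,0, 0,3,0,0,0,0,0,3,0,0,0,0]';python3 -m jog '[0,1,0,0,0,0, 0,2,0,0,0,0, 0,3,0,0,0,0,0,3,0,0,0,0]'
python3 - <<'E'
from h import *
need([428.7,-313.4,52],-23.5)
c=Cam(manip.camera("side"));im=c.img[320:420,240:340,::-1]
cv2.imwrite("pics/side8.png",cv2.resize(im,None,fx=6,fy=6,interpolation=cv2.INTER_CUBIC))
E
```

```text
clock: 5.83
eef_pos: [428.5, -313.5, 46.2]
eef_rot: [-1.571, 0.0, -1.98]
wrist_force: [-0.2, -0.2, 0.7]
finger_gap: 50.0
clock: 6.17
eef_pos: [428.6, -313.5, 43.2]
eef_rot: [-1.571, 0.0, -1.98]
wrist_force: [1.4, 0.1, 0.1]
finger_gap: 49.9
eef [ 428.55 -313.5    43.21] jaw -23.46 F [1.4 0.1 0.1] gap 49.9 t 6.17
shift [-0.15 -8.79  0.09] turn about tool y 0.04 tilt [-3.e-04  2.e-04 -1.e+00]
```

View pics/side8.png

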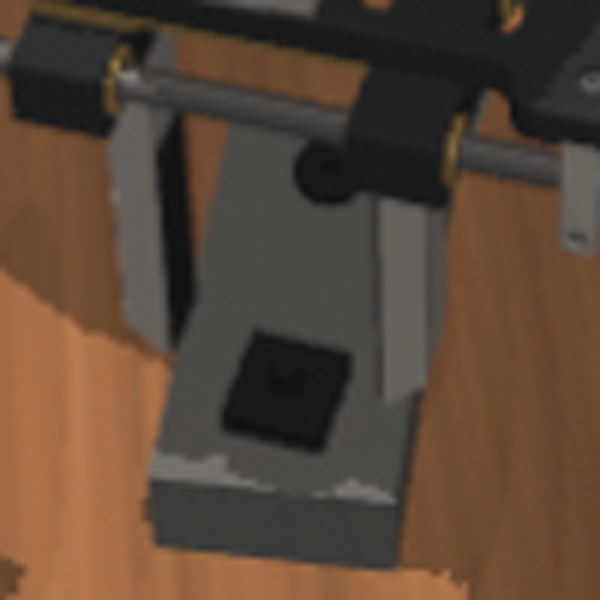

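```bash
python3 -m jog '[0,2,0,0,0,0, 0,4,0,0,0,0, 0,6,0,0,0,0,0,6,0,0,0,0]';python3 -m jog '[0,1,0,0,0,0, 0,2,0,0,0,0, 0,3,0,0,0,0,0,3,0,0,0,0]'; python3 -m jog '[0,1,0,0,0,0, 0,2,0,0,0,0, 0,2,0,0,0,0]'
python3 - <<'E'
from h import *
need([428.7,-313.4,52],-23.5)
c=Cam(manip.camera("side"));im=c.img[320:420,240:340,::-1]
cv2.imwrite("pics/side9.png",cv2.resize(im,None,fx=6,fy=6,interpolation=cv2.INTER_CUBIC))
E
```

```text
clock: 6.55
eef_pos: [428.5, -313.4, 37.0]
eef_rot: [-1.571, 0.0, -1.98]
wrist_force: [-0.2, 0.9, -0.6]
finger_gap: 49.6
clock: 6.88
eef_pos: [428.6, -313.5, 34.2]
eef_rot: [-1.571, 0.0, -1.98]
wrist_force: [-0.4, -0.7, -0.5]
finger_gap: 49.8
clock: 7.13
eef_pos: [428.6, -313.5, 32.2]
eef_rot: [-1.571, 0.0, -1.98]
wrist_force: [-0.2, 0.3, -0.9]
finger_gap: 49.6
eef [ 428.57 -313.51   32.24] jaw -23.46 F [-0.2  0.3 -0.9] gap 49.6 t 7.13
shift [ -0.15 -19.76   0.07] turn about tool y 0.04 tilt [-2.e-04  2.e-04 -1.e+00]
```

View pics/side9.png

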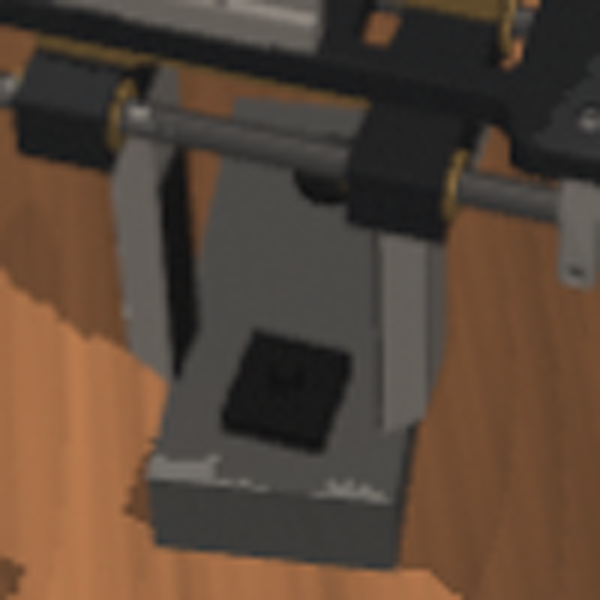

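```bash
python3 -m jog '[0,1,0,0,0,0, 0,2,0,0,0,0, 0,3,0,0,0,0, 0,3,0,0,0,0]';python3 -m jog '[0,1,0,0,0,0, 0,2,0,0,0,0, 0,2,0,0,0,0]'; python3 -m jog '[0,1,0,0,0,0, 0,1.5,0,0,0,0, 0,1.5,0,0,0,0]'
python3 - <<'E'
from h import *
need([428.7,-313.4,52],-23.5)
c=Cam(manip.camera("side"));im=c.img[320:420,240:340,::-1]
cv2.imwrite("pics/side10.png",cv2.resize(im,None,fx=6,fy=6,interpolation=cv2.INTER_CUBIC))
E
```

```text
clock: 7.52
eef_pos: [428.6, -313.5, 29.2]
eef_rot: [-1.571, 0.0, -1.98]
wrist_force: [0.2, 1.5, 0.1]
finger_gap: 50.2
clock: 7.77
eef_pos: [428.6, -313.5, 27.2]
eef_rot: [-1.571, 0.0, -1.98]
wrist_force: [-0.9, 0.2, 0.1]
finger_gap: 50.0
clock: 8.02
eef_pos: [428.6, -313.5, 25.8]
eef_rot: [-1.571, 0.0, -1.98]
wrist_force: [-0.8, 0.4, 0.7]
finger_gap: 49.9
eef [ 428.61 -313.53   25.81] jaw -23.46 F [-0.8  0.4  0.7] gap 49.9 t 8.02
shift [ -0.16 -26.19   0.03] turn about tool y 0.04 tilt [-1.e-04  1.e-04 -1.e+00]
```

View pics/side10.png

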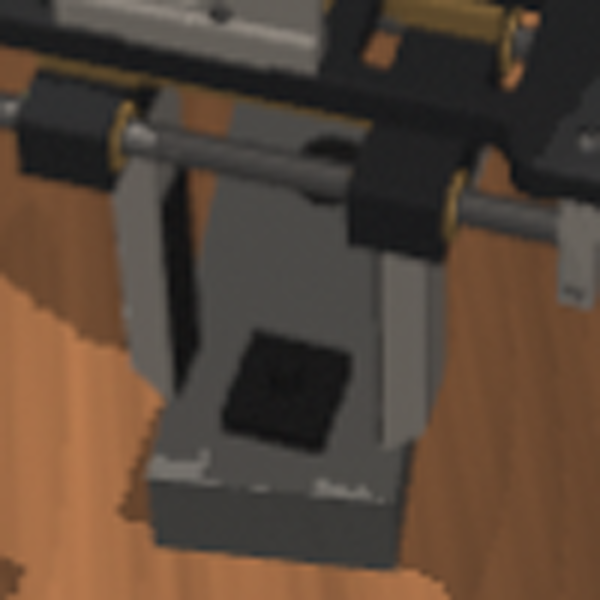

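Run:
```python
from h import *
st=manip.read_state();M=R.from_euler("xyz",st["eef_rot"]).as_matrix(); t=st["eef_pos"]
c=Cam(manip.camera("side"))
for z in(28,32,36,40,44):
    P=[];
    for a in(25,-25,27,-27):
        p=t+M@[8,0,a]; 
        q=t+M@[-8,0,a]
        if q[1]<p[1]: p=q
        p[2]=z;P.append(p)
    print(z,((c.proj(P)-[240,320]+.5)*6).round(0).tolist())
```

```text
28 [[375.0, 456.0], [178.0, 411.0], [383.0, 458.0], [170.0, 410.0]]
32 [[374.0, 446.0], [177.0, 401.0], [382.0, 448.0], [169.0, 399.0]]
36 [[374.0, 436.0], [176.0, 391.0], [382.0, 438.0], [168.0, 389.0]]
40 [[374.0, 425.0], [175.0, 380.0], [382.0, 427.0], [168.0, 379.0]]
44 [[374.0, 415.0], [175.0, 370.0], [382.0, 417.0], [167.0, 368.0]]
```

```bash
python3 -m jog '[0,0.7,0,0,0,0, 0,1.4,0,0,0,0, 0,1.4,0,0,0,0]';python3 -m jog '[0,0.5,0,0,0,0, 0,1,0,0,0,0]'; python3 -m jog '[0,0.5,0,0,0,0, 0,0.8,0,0,0,0]';python3 -m jog '[0,0.4,0,0,0,0, 0,0.8,0,0,0,0]'
```

```text
clock: 8.37
eef_pos: [428.6, -313.5, 24.4]
eef_rot: [-1.571, 0.0, -1.98]
wrist_force: [0.2, -0.6, 1.1]
finger_gap: 49.7
clock: 8.53
eef_pos: [428.7, -313.6, 23.5]
eef_rot: [-1.571, -0.0, -1.98]
wrist_force: [-0.0, 0.5, -0.5]
finger_gap: 49.9
clock: 8.7
eef_pos: [428.6, -313.5, 22.7]
eef_rot: [-1.571, 0.0, -1.98]
wrist_force: [-0.1, -1.2, -0.6]
finger_gap: 50.1
clock: 8.87
eef_pos: [428.6, -313.6, 21.9]
eef_rot: [-1.571, 0.0, -1.98]
wrist_force: [-0.7, -0.2, -0.0]
finger_gap: 50.3
```

```bash
python3 -m jog '[0,0.4,0,0,0,0, 0,0.8,0,0,0,0]';python3 -m jog '[0,0.4,0,0,0,0, 0,0.8,0,0,0,0]'
python3 - <<'E'
from h import *
need([428.7,-313.4,52],-23.5)
c=Cam(manip.camera("side"));im=c.img[320:420,240:340,::-1]
cv2.imwrite("pics/side11.png",cv2.resize(im,None,fx=6,fy=6,interpolation=cv2.INTER_CUBIC))
E
```

```text
clock: 9.03
eef_pos: [428.6, -313.6, 21.1]
eef_rot: [-1.571, 0.0, -1.98]
wrist_force: [-0.7, 0.6, 0.0]
finger_gap: 50.2
clock: 9.2
eef_pos: [428.7, -313.6, 20.6]
eef_rot: [-1.571, -0.0, -1.98]
wrist_force: [-3.4, 0.7, 8.9]
finger_gap: 49.9
eef [ 428.67 -313.58   20.56] jaw -23.47 F [-3.4  0.7  8.9] gap 49.9 t 9.20
shift [ -0.17 -31.44  -0.05] turn about tool y 0.03 tilt [ 0. -0. -1.]
```

View pics/side11.png

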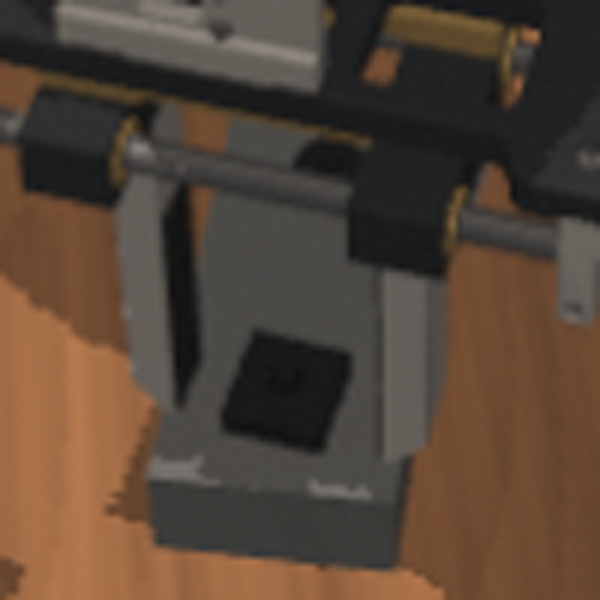

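Contact came at a TCP reading of z≈20.8, with the fingertips visibly on the block top (z=28) and 9 N on the wrist. So the fingertips are really about 7 mm above the reported TCP, not 22 mm below it, and I'll use that felt calibration. I'll back off about 1.8 mm and grip.

```bash
python3 -m jog '[0,-1,0,0,0,0, 0,-2,0,0,0,0]'; python3 -m jog '[0,0,0,0,0,0,0,0,0,0,0,0,0,0,0,0,0,0,0,0,0,0,0,0,0,0,0,0,0,0,0,0,0,0,0,0,0,0,0,0,0,0,0,0,0,0,0,0]' 20 30
python3 - <<'E'
from h import *
need([428.7,-313.4,52],-23.5)
c=Cam(manip.camera("side"));im=c.img[320:420,240:340,::-1]
cv2.imwrite("pics/side12.png",cv2.resize(im,None,fx=6,fy=6,interpolation=cv2.INTER_CUBIC))
E
```

```text
clock: 9.42
eef_pos: [428.6, -313.6, 22.4]
eef_rot: [-1.571, 0.0, -1.98]
wrist_force: [-0.2, 0.6, 0.1]
finger_gap: 50.5
clock: 10.08
eef_pos: [428.6, -313.5, 22.3]
eef_rot: [-1.571, 0.0, -1.98]
wrist_force: [0.3, -0.3, -0.1]
finger_gap: 25.6
eef [ 428.63 -313.54   22.3 ] jaw -23.47 F [ 0.3 -0.3 -0.1] gap 25.6 t 10.08
shift [-1.60e-01 -2.97e+01  1.00e-02] turn about tool y 0.03 tilt [-1.e-04  1.e-04 -1.e+00]
```

View pics/side12.png

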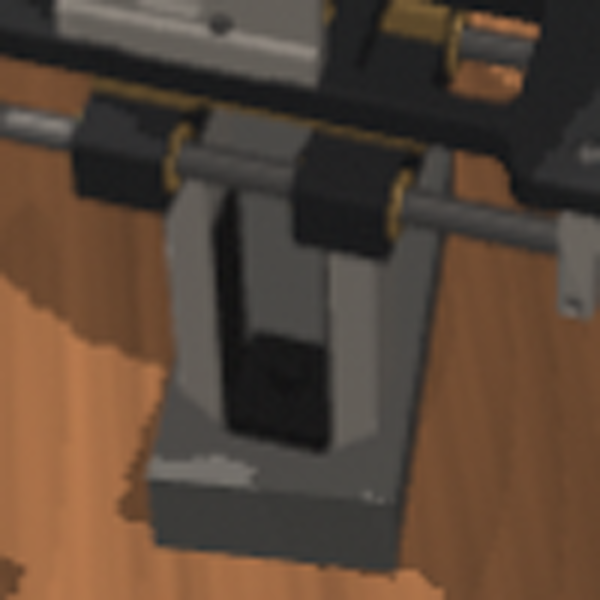

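```bash
python3 -m jog '[0,-5,0,0,0,0,0,-15,0,0,0,0,0,-35,0,0,0,0,0,-60,0,0,0,0,0,-90,0,0,0,0,0,-130,0,0,0,0,0,-130,0,0,0,0,0,-130,0,0,0,0]'
python3 - <<'E'
from h import *
need([546,111,150],-13.3)
c=Cam(manip.camera("side"));im=c.img[250:410,220:360,::-1]
cv2.imwrite("pics/side13.png",cv2.resize(im,None,fx=3.7,fy=3.7,interpolation=cv2.INTER_CUBIC))
E
```

```text
clock: 10.8
eef_pos: [429.4, -314.2, 155.1]
eef_rot: [-1.566, -0.001, -1.98]
wrist_force: [-0.4, -0.1, -1.2]
finger_gap: 25.5
eef [ 429.39 -314.19  155.12] jaw -23.46 F [-0.4 -0.1 -1.2] gap 25.5 t 10.80
shift [-436.46    4.2   -62.36] turn about tool y -10.16 tilt [ 0.0037 -0.0032 -1.    ]
```

View pics/side13.png

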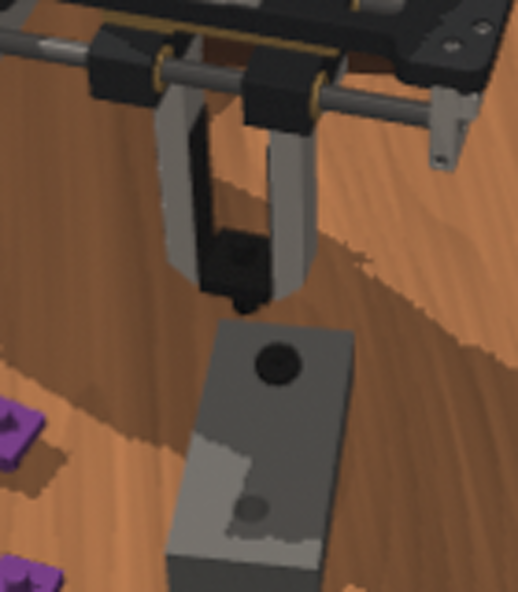

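The rivet is held, the block's hole is empty and the round rivet hasn't moved. I'll carry it to above the slot.

```bash
python3 -m jog '[-36,0,-5,0,-1,0,-76,0,-11,0,-2,0,-116,0,-17,0,-3,0,-156,0,-22,0,-4,0,-196,0,-28,0,-5,0,-236,0,-34,0,-6,0,-276,0,-40,0,-7,0,-316,0,-45,0,-8,0,-356,0,-51,0,-9,0,-390,0,-56,0,-10,0]';  python3 -c "
from h import *
need([546,111,150],-13.3)"
```

```text
clock: 11.68
eef_pos: [532.1, 69.0, 151.2]
eef_rot: [-1.573, -0.001, -1.804]
wrist_force: [0.3, -0.5, 0.4]
finger_gap: 25.7
eef [532.13  69.02 151.15] jaw -13.38 F [ 0.3 -0.5  0.4] gap 25.7 t 11.68
shift [-44.05   1.12   3.79] turn about tool y -0.08 tilt [-0.0021 -0.     -1.    ]
```

```bash
python3 -m jog '[0,0,0,0,0,0,0,0,0,0,0,0,0,0,0,0,0,0]';  python3 - <<'E'
from h import *
need([546,111,130],-13.3)
st=manip.read_state(); t=st["eef_pos"]
for n,(x0,y0,w,h,f) in {"side":(250,100,150,150,4),"top":(200,150,180,120,4.4)}.items():
    c=Cam(manip.camera(n)); im=c.img[y0:y0+h,x0:x0+w,::-1]
    cv2.imwrite(f"pics/{n}14.png",cv2.resize(im,None,fx=f,fy=f,interpolation=cv2.INTER_CUBIC))
E
```

```text
clock: 11.93
eef_pos: [532.0, 66.0, 151.4]
eef_rot: [-1.573, -0.001, -1.806]
wrist_force: [0.2, -0.3, -0.3]
finger_gap: 25.3
eef [531.96  66.02 151.37] jaw -13.47 F [ 0.2 -0.3 -0.3] gap 25.3 t 11.93
shift [-47.03  21.33   3.22] turn about tool y -0.17 tilt [-2.e-03 -3.e-04 -1.e+00]
```

View pics/side14.png

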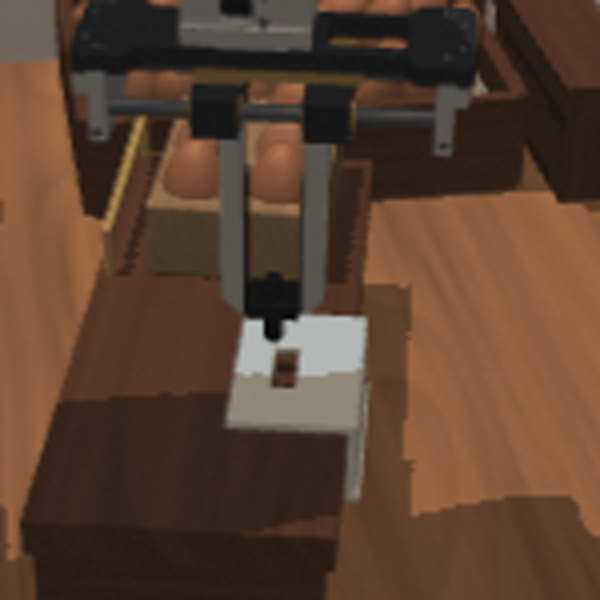

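View pics/top14.png

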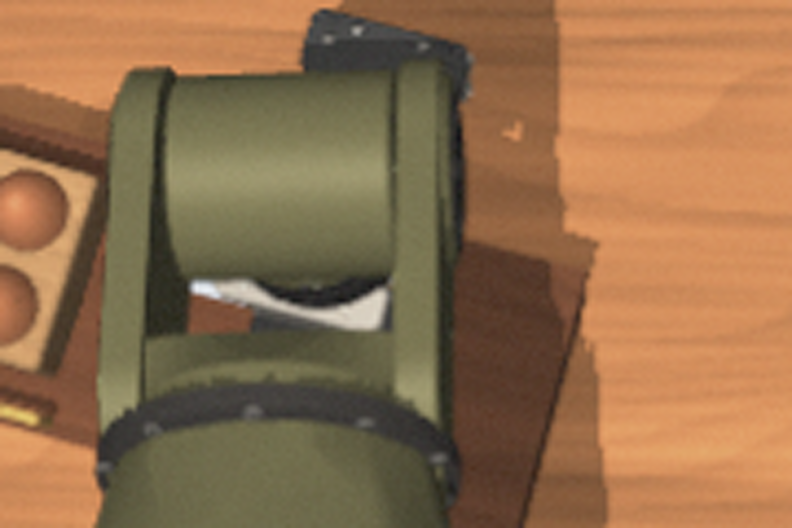

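Run:
```python
from h import *
st=manip.read_state();t=st["eef_pos"]
c=Cam(manip.camera("side"))
p=c.at((318.1,183.9),139.1)
a=c.at((250+246/4-.5,100+300/4),158.6);b=c.at((250+302/4-.5,100+300/4),158.6)
print(t,p,p-t-np.array([1.4,.8,0]),a,b)
print(c.proj([t+[0,0,-12.3]]))
```

```text
[532.21184523  65.35513259 151.90646448] [534.20953541  69.63408156 139.1       ] [  0.59769018   3.47894897 -12.80646448] [520.50576394  72.73182277 158.6       ] [547.59602371  68.78641143 158.6       ]
[[317.43716724 184.86216263]]
```

```bash
python3 -m jog '[-12,8,0,0,0,0,-24,16,1,0,0,0,-36,24,2,0,0,0,-45,30,3,0,0,0,-45,36,3,0,0,0,-45,36,3,0,0,0,-45,36,3,0,0,0]';  python3 - <<'E'
from h import *
need([545.2,109.7,113],-13.3)
for n,(x0,y0,w,h,f) in {"side":(270,140,100,100,6),"top":(200,150,180,120,4.4)}.items():
    c=Cam(manip.camera(n)); im=c.img[y0:y0+h,x0:x0+w,::-1]
    cv2.imwrite(f"pics/{n}15.png",cv2.resize(im,None,fx=f,fy=f,interpolation=cv2.INTER_CUBIC))
E
```

```text
clock: 12.67
eef_pos: [545.7, 109.5, 115.9]
eef_rot: [-1.572, -0.0, -1.805]
wrist_force: [-0.4, -0.1, -1.0]
finger_gap: 25.5
eef [545.74 109.54 115.86] jaw -13.44 F [-0.4 -0.1 -1. ] gap 25.5 t 12.67
shift [-0.03  2.86 -0.56] turn about tool y -0.14 tilt [-1.e-03 -2.e-04 -1.e+00]
```

View pics/side15.png

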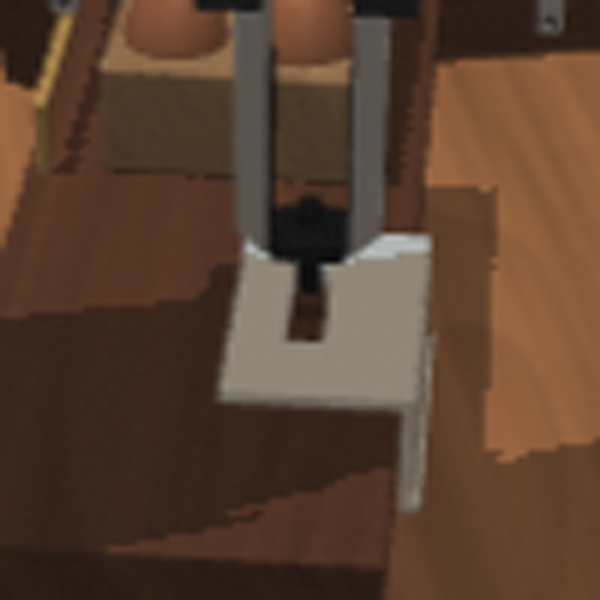

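The shank tip at about (311,290) in the crop is just above the slot, about 1 mm too far towards +x'. I'll shift −0.9 mm along the jaw axis, then feel downward.

```bash
python3 -m jog '[0,3,-0.5,0,0,0,0,6,-0.9,0,0,0,0,8,-0.9,0,0,0,0,8,-0.9,0,0,0]'; python3 -m jog '[0,0.7,0,0,0,0,0,1.4,0,0,0,0,0,1.4,0,0,0,0]';python3 -m jog '[0,0.7,0,0,0,0,0,1.4,0,0,0,0]' ;python3 - <<'E'
from h import *
need([545.2,109.7,113],-13.3)
for n,(x0,y0,w,h,f) in {"side":(270,140,100,100,6)}.items():
    c=Cam(manip.camera(n)); im=c.img[y0:y0+h,x0:x0+w,::-1]
    cv2.imwrite(f"pics/{n}16.png",cv2.resize(im,None,fx=f,fy=f,interpolation=cv2.INTER_CUBIC))
E
```

```text
clock: 13.1
eef_pos: [544.8, 109.6, 107.9]
eef_rot: [-1.571, -0.0, -1.806]
wrist_force: [0.4, -0.3, -1.2]
finger_gap: 25.4
clock: 13.35
eef_pos: [545.1, 109.7, 106.9]
eef_rot: [-1.571, 0.0, -1.806]
wrist_force: [0.0, 0.2, -0.6]
finger_gap: 25.3
clock: 13.52
eef_pos: [545.1, 109.8, 105.6]
eef_rot: [-1.571, 0.0, -1.806]
wrist_force: [0.2, -1.4, -0.4]
finger_gap: 25.2
eef [545.13 109.77 105.58] jaw -13.47 F [ 0.2 -1.4 -0.4] gap 25.2 t 13.52
shift [ 0.05 -7.42  0.09] turn about tool y -0.17 tilt [ 1.e-04  0.e+00 -1.e+00]
```

View pics/side16.png

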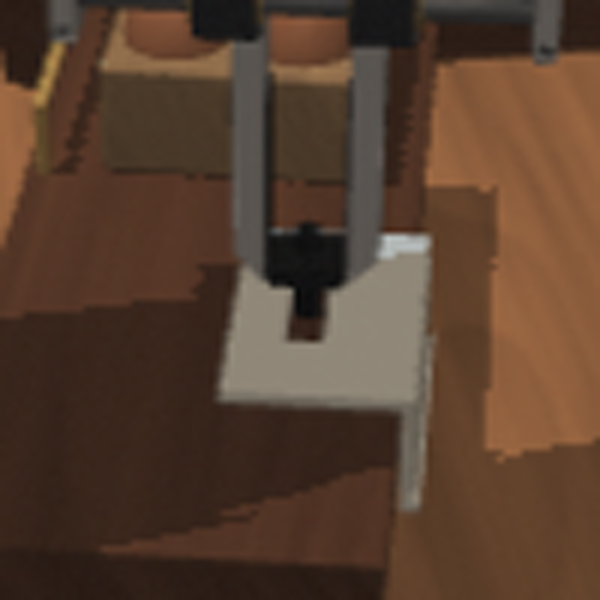

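```bash
python3 -m jog '[0,0.7,0,0,0,0,0,1.4,0,0,0,0]';python3 -m jog '[0,0.6,0,0,0,0,0,1.2,0,0,0,0]';python3 -m jog '[0,0.5,0,0,0,0,0,0.8,0,0,0,0]'
```

```text
clock: 13.73
eef_pos: [545.1, 109.8, 104.1]
eef_rot: [-1.571, 0.0, -1.806]
wrist_force: [0.1, 0.1, -0.4]
finger_gap: 25.5
clock: 13.9
eef_pos: [545.1, 109.8, 102.9]
eef_rot: [-1.571, 0.0, -1.806]
wrist_force: [0.3, -0.6, -0.0]
finger_gap: 25.4
clock: 14.07
eef_pos: [545.1, 109.8, 102.2]
eef_rot: [-1.571, 0.0, -1.806]
wrist_force: [-0.9, -0.1, 3.5]
finger_gap: 25.7
```

Wood contact came at a reading of 102.2 (3.5 N), which is inside the slot since the foot would have been felt at 106.3. Now I'll slide towards +y' while feeling.

```bash
python3 -m jog '[-1,0.1,0,0,0,0,-2,0.1,0,0,0,0]' ;python3 -m jog '[-1,0,0,0,0,0,-2,0,0,0,0,0]'; python3 -m jog '[-0.8,0,0,0,0,0,-1.5,0,0,0,0,0]'
```

```text
clock: 14.23
eef_pos: [545.7, 111.6, 102.2]
eef_rot: [-1.57, -0.0, -1.806]
wrist_force: [0.5, -2.3, 1.7]
finger_gap: 25.4
clock: 14.4
eef_pos: [546.1, 113.7, 102.1]
eef_rot: [-1.571, -0.0, -1.806]
wrist_force: [-0.3, -0.4, 2.3]
finger_gap: 25.2
clock: 14.57
eef_pos: [546.4, 115.2, 102.0]
eef_rot: [-1.571, 0.0, -1.806]
wrist_force: [-0.7, 0.0, 0.3]
finger_gap: 25.5
```

```bash
python3 -m jog '[0,0.4,0,0,0,0,0,0.4,0,0,0,0]' ;python3 -m jog '[-0.5,0.2,0,0,0,0,-0.5,0.2,0,0,0,0]'
```

```text
clock: 14.73
eef_pos: [546.4, 115.3, 101.7]
eef_rot: [-1.571, 0.0, -1.806]
wrist_force: [0.0, -0.3, 2.7]
finger_gap: 25.4
clock: 14.9
eef_pos: [546.5, 115.8, 101.4]
eef_rot: [-1.571, 0.0, -1.806]
wrist_force: [0.6, 1.0, 1.2]
finger_gap: 25.2
```

```bash
python3 -m jog '[-0.5,0.3,0,0,0,0,-0.8,0.5,0,0,0,0]' ;python3 -m jog '[-0.4,0.3,0,0,0,0,-0.8,0.5,0,0,0,0]';python3 -m jog '[0,0.3,0,0,0,0,0,0.6,0,0,0,0]'
```

```text
clock: 15.07
eef_pos: [546.6, 116.4, 100.8]
eef_rot: [-1.571, -0.0, -1.806]
wrist_force: [0.3, -0.5, 0.6]
finger_gap: 26.0
clock: 15.23
eef_pos: [546.8, 117.1, 100.3]
eef_rot: [-1.571, -0.0, -1.806]
wrist_force: [-0.3, 0.1, -0.5]
finger_gap: 25.5
clock: 15.4
eef_pos: [546.8, 117.1, 99.7]
eef_rot: [-1.571, -0.0, -1.806]
wrist_force: [0.2, 1.4, -0.5]
finger_gap: 25.5
```

```bash
python3 -m jog '[0,0.6,0,0,0,0,0,1.2,0,0,0,0,0,1.2,0,0,0,0]' ;python3 -m jog '[0,0.6,0,0,0,0,0,1.2,0,0,0,0,0,1.2,0,0,0,0]'
```

```text
clock: 15.65
eef_pos: [546.8, 117.1, 98.5]
eef_rot: [-1.571, -0.0, -1.806]
wrist_force: [-0.1, 0.0, 0.0]
finger_gap: 25.7
clock: 15.9
eef_pos: [546.8, 117.1, 97.3]
eef_rot: [-1.571, -0.0, -1.806]
wrist_force: [-0.3, -0.0, -1.1]
finger_gap: 25.7
```

```bash
python3 -m jog '[0,1,0,0,0,0,0,2,0,0,0,0,0,3,0,0,0,0,0,3,0,0,0,0]' ;python3 -m jog '[0,1,0,0,0,0,0,2,0,0,0,0,0,3,0,0,0,0,0,3,0,0,0,0]';python3 -m jog '[0,0.8,0,0,0,0,0,1.6,0,0,0,0,0,1.6,0,0,0,0]'
```

```text
clock: 16.23
eef_pos: [546.8, 117.2, 94.2]
eef_rot: [-1.571, -0.0, -1.806]
wrist_force: [0.7, -0.1, -1.4]
finger_gap: 25.3
clock: 16.57
eef_pos: [546.8, 117.1, 91.2]
eef_rot: [-1.571, -0.0, -1.806]
wrist_force: [0.1, 0.9, -0.9]
finger_gap: 25.4
clock: 16.82
eef_pos: [546.8, 117.2, 89.7]
eef_rot: [-1.571, 0.0, -1.806]
wrist_force: [-0.8, 1.0, -0.9]
finger_gap: 25.7
```

```bash
python3 -m jog '[0,0.5,0,0,0,0,0,1,0,0,0,0,0,1,0,0,0,0]' ;python3 -m jog '[0,0.3,0,0,0,0,0,0.6,0,0,0,0,0,0.6,0,0,0,0]'
python3 - <<'E'
from h import *
for n,(x0,y0,w,h,f) in {"side":(270,140,100,100,6)}.items():
    c=Cam(manip.camera(n)); im=c.img[y0:y0+h,x0:x0+w,::-1]
    cv2.imwrite(f"pics/{n}17.png",cv2.resize(im,None,fx=f,fy=f,interpolation=cv2.INTER_CUBIC))
E
```

```text
clock: 17.07
eef_pos: [546.9, 117.2, 88.8]
eef_rot: [-1.571, -0.0, -1.806]
wrist_force: [0.6, 0.7, -0.1]
finger_gap: 25.6
clock: 17.32
eef_pos: [546.9, 117.2, 88.3]
eef_rot: [-1.571, 0.0, -1.806]
wrist_force: [0.4, 0.2, 0.0]
finger_gap: 25.7
```

View pics/side17.png

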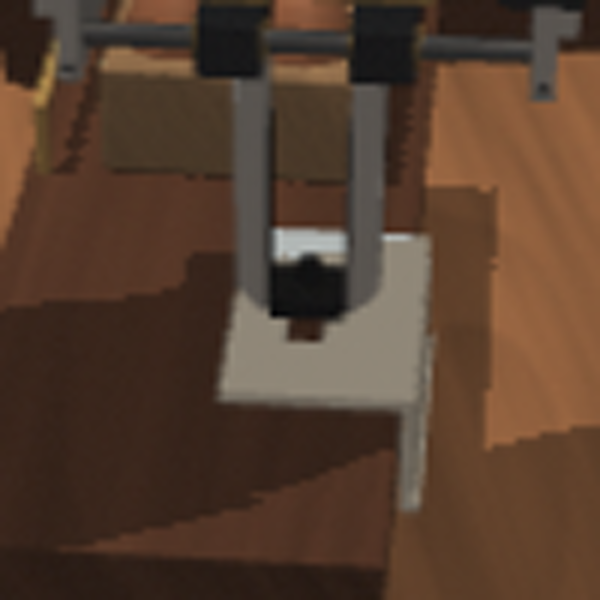

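```bash
python3 -m jog '[0,0.2,0,0,0,0,0,0.4,0,0,0,0]' ;python3 -m jog '[0,0.2,0,0,0,0,0,0.3,0,0,0,0]'
```

```text
clock: 17.53
eef_pos: [546.9, 117.2, 88.2]
eef_rot: [-1.571, 0.0, -1.806]
wrist_force: [-4.2, -0.9, 7.1]
finger_gap: 25.2
clock: 17.7
eef_pos: [546.9, 117.2, 88.2]
eef_rot: [-1.57, 0.0, -1.806]
wrist_force: [-4.2, -0.2, 9.2]
finger_gap: 25.7
```

Collar contact came at 88.2, the expected seating depth, with 9 N on the wrist. I'll release and retreat upward.

```bash
python3 -m jog '[0,0,0,0,0,0,0,0,0,0,0,0,0,0,0,0,0,0,0,0,0,0,0,0,0,0,0,0,0,0]' 50; python3 -m jog '[0,-8,0,0,0,0,0,-25,0,0,0,0,0,-40,0,0,0,0,0,-40,0,0,0,0,0,-40,0,0,0,0,0,-40,0,0,0,0]' 0
python3 - <<'E'
from h import *
need([545.2,109.7,113],-13.3)
for n,(x0,y0,w,h,f) in {"side":(270,140,100,100,6)}.items():
    c=Cam(manip.camera(n)); im=c.img[y0:y0+h,x0:x0+w,::-1]
    cv2.imwrite(f"pics/{n}18.png",cv2.resize(im,None,fx=f,fy=f,interpolation=cv2.INTER_CUBIC))
    for k in("pin_top","rivet"): print(k,[(r["xy"],round(r["score"],2)) for r in manip.tip_of(k,manip.camera(n))][:6])
E
```

```text
clock: 18.12
eef_pos: [546.8, 117.1, 87.4]
eef_rot: [-1.571, -0.0, -1.806]
wrist_force: [0.1, 0.4, 0.9]
finger_gap: 49.7
clock: 18.62
eef_pos: [546.6, 117.1, 127.0]
eef_rot: [-1.571, -0.0, -1.806]
wrist_force: [-0.2, -1.2, -0.7]
finger_gap: 13.6
eef [546.58 117.12 127.  ] jaw -13.46 F [-0.2 -1.2 -0.7] gap 13.6 t 18.62
shift [ 7.53 14.01  0.39] turn about tool y -0.16 tilt [-6.e-04 -1.e-04 -1.e+00]
pin_top [([220.8, 356.7], 0.57), ([297.7, 434.2], 0.56), ([221.8, 403.3], 0.48), ([321.5, 182.4], 0.36)]
rivet [([223.7, 409.1], 0.88), ([293.9, 443.8], 0.82), ([318.7, 188.7], 0.63), ([220.0, 365.7], 0.52)]
```

View pics/side18.png

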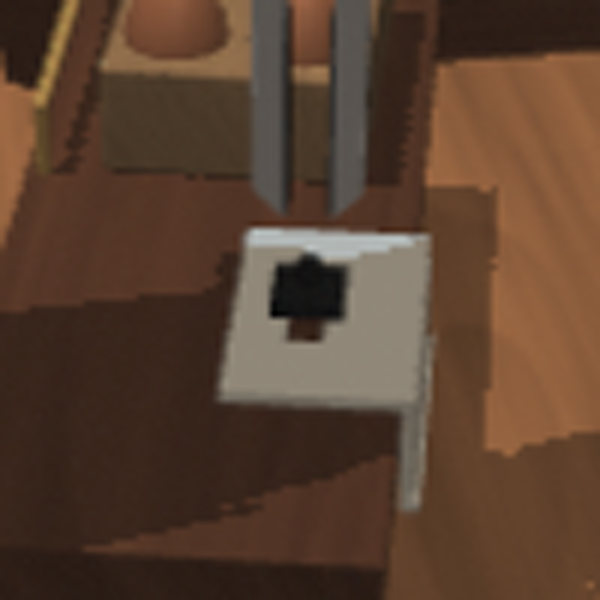

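```bash
python3 -m jog '[0,0,0,0,0,0,0,0,0,0,0,0,0,0,0,0,0,0]' 0
python3 - <<'E'
from h import *
st=manip.read_state();M=R.from_euler("xyz",st["eef_rot"]).as_matrix();t=st["eef_pos"];print(t,st["finger_gap"],st["wrist_force"])
x0,y0,w,h,f=280,130,80,80,7.4
c=Cam(manip.camera("side")); im=cv2.resize(c.img[y0:y0+h,x0:x0+w,::-1],None,fx=f,fy=f,interpolation=cv2.INTER_CUBIC)
def d(P,col):
    u=(c.proj(P)-[x0,y0]+.5)*f; print(u.round().tolist())
    cv2.polylines(im,[u.round().astype(int).reshape(-1,1,2)],True,col,1)
d([t+M@[x,-7.2,a] for x,a in((8,9),(8,-9),(-8,-9),(-8,9))],(0,255,255))
th=np.linspace(0,6.28,25)[:-1]
d([[t[0]+4.5*np.cos(q),t[1]+4.5*np.sin(q),112] for q in th],(0,255,0))
d([t*[1,1,0]+[0,0,102]+M@[x,0,a] for x,a in((13,13),(13,-13),(-13,-13),(-13,13))],(255,0,255))
cv2.imwrite("pics/side19.png",im)
E
```

```text
clock: 19.12
eef_pos: [546.9, 117.1, 127.5]
eef_rot: [-1.571, -0.0, -1.806]
wrist_force: [0.6, -0.2, 1.2]
finger_gap: 0.4
[546.86427719 117.11479689 127.451855  ] 0.3810078652743578 [ 0.60652168 -0.21183117  1.18654684]
[[334.0, 342.0], [269.0, 339.0], [274.0, 310.0], [338.0, 313.0]]
[[319.0, 395.0], [318.0, 393.0], [315.0, 391.0], [312.0, 390.0], [309.0, 389.0], [305.0, 388.0], [301.0, 388.0], [297.0, 389.0], [293.0, 390.0], [290.0, 391.0], [288.0, 393.0], [287.0, 395.0], [287.0, 397.0], [289.0, 400.0], [291.0, 401.0], [294.0, 403.0], [297.0, 404.0], [301.0, 404.0], [306.0, 404.0], [310.0, 404.0], [313.0, 403.0], [316.0, 401.0], [318.0, 399.0], [319.0, 397.0]]
[[345.0, 453.0], [253.0, 449.0], [261.0, 401.0], [351.0, 405.0]]
```

View pics/side19.png

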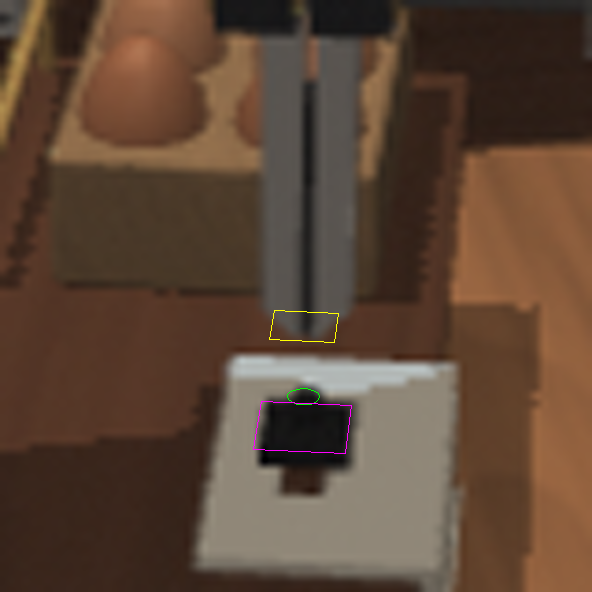

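The rivet is seated, its collar matching the overlay at the foot top with the pin standing, and the closed fingertips line up with the pin. Now I'll press it.

```bash
python3 -m jog '[0,6,0,0,0,0,0,12,0,0,0,0,0,17,0,0,0,0,0,20,0,0,0,0,0,20,0,0,0,0]'; python3 -m jog '[0,0.7,0,0,0,0,0,1.4,0,0,0,0,0,2.1,0,0,0,0,0,2.8,0,0,0,0]'; python3 -m jog '[0,0.7,0,0,0,0,0,1.4,0,0,0,0,0,2.1,0,0,0,0]'
```

```text
clock: 19.58
eef_pos: [546.5, 117.1, 106.5]
eef_rot: [-1.572, -0.001, -1.806]
wrist_force: [-0.0, -0.4, -0.4]
finger_gap: 0.4
clock: 19.92
eef_pos: [546.9, 117.2, 104.9]
eef_rot: [-1.571, 0.0, -1.806]
wrist_force: [-0.3, -0.5, -0.0]
finger_gap: 0.4
clock: 20.17
eef_pos: [547.0, 117.2, 103.2]
eef_rot: [-1.57, 0.0, -1.806]
wrist_force: [-4.0, 0.7, 8.3]
finger_gap: 0.4
```

```bash
python3 -m jog '[0,0.6,0,0,0,0,0,1.2,0,0,0,0,0,1.8,0,0,0,0,0,2.4,0,0,0,0,0,3,0,0,0,0]'; python3 -m jog '[0,0.6,0,0,0,0,0,1.2,0,0,0,0,0,1.8,0,0,0,0,0,2.4,0,0,0,0]';  python3 -m jog '[0,0.6,0,0,0,0,0,1.2,0,0,0,0]'
```

```text
clock: 20.58
eef_pos: [547.0, 117.2, 100.4]
eef_rot: [-1.57, 0.0, -1.806]
wrist_force: [-3.2, 0.1, 7.9]
finger_gap: 0.2
clock: 20.92
eef_pos: [547.0, 117.2, 98.0]
eef_rot: [-1.57, 0.0, -1.806]
wrist_force: [-3.7, -0.3, 9.3]
finger_gap: 0.6
clock: 21.08
eef_pos: [547.0, 117.2, 96.8]
eef_rot: [-1.57, 0.0, -1.806]
wrist_force: [-3.2, -0.1, 8.0]
finger_gap: 0.4
```

```bash
python3 -m jog '[0,0.5,0,0,0,0,0,1,0,0,0,0]'; python3 -m jog '[0,0.4,0,0,0,0,0,0.7,0,0,0,0]'; python3 -m jog '[0,0.3,0,0,0,0,0,0.3,0,0,0,0]'
```

```text
clock: 21.25
eef_pos: [547.0, 117.2, 95.8]
eef_rot: [-1.57, 0.0, -1.806]
wrist_force: [-4.1, -0.4, 8.2]
finger_gap: 0.1
clock: 21.42
eef_pos: [547.0, 117.2, 95.1]
eef_rot: [-1.57, 0.0, -1.806]
wrist_force: [-3.3, -0.5, 8.4]
finger_gap: 0.7
clock: 21.58
eef_pos: [547.0, 117.2, 94.8]
eef_rot: [-1.57, 0.0, -1.806]
wrist_force: [-3.4, 0.7, 8.1]
finger_gap: 0.4
```

```bash
python3 -m jog '[0,0.2,0,0,0,0,0,0.3,0,0,0,0]'; python3 -m jog '[0,0.2,0,0,0,0,0,0.2,0,0,0,0]'
```

```text
clock: 21.75
eef_pos: [547.0, 117.2, 94.6]
eef_rot: [-1.57, 0.0, -1.806]
wrist_force: [-3.6, -0.2, 9.4]
finger_gap: 0.2
clock: 21.92
eef_pos: [547.0, 117.2, 94.6]
eef_rot: [-1.57, 0.0, -1.806]
wrist_force: [-3.9, -0.7, 11.1]
finger_gap: 0.5
```

```bash
python3 -m jog '[0,0.2,0,0,0,0,0,0.2,0,0,0,0]'; python3 -m jog '[0,0.15,0,0,0,0,0,0.15,0,0,0,0]'
```

```text
clock: 22.08
eef_pos: [547.1, 117.2, 94.6]
eef_rot: [-1.57, 0.0, -1.806]
wrist_force: [-6.3, -0.9, 12.9]
finger_gap: 0.4
clock: 22.25
eef_pos: [547.1, 117.2, 94.6]
eef_rot: [-1.57, 0.0, -1.806]
wrist_force: [-6.3, -1.3, 14.2]
finger_gap: 0.2
```

The reading is stuck at 94.6 (expected flush is about 94.8) while force climbs from 8 to 14 N, so the pin is at its stop. I'll retreat and inspect.

```bash
python3 -m jog '[0,-3,0,0,0,0,0,-15,0,0,0,0,0,-40,0,0,0,0,0,-70,0,0,0,0,30,-100,0,0,0,0,65,-120,0,0,0,0,100,-130,0,0,0,0,140,-130,0,0,0,0,180,-130,0,0,0,0,220,-130,0,0,0,0]'; python3 -m jog '[0,0,0,0,0,0,0,0,0,0,0,0,0,0,0,0,0,0]'
python3 - <<'E'
from h import *
x0,y0,w,h,f=280,130,80,80,7.4
c=Cam(manip.camera("side")); cv2.imwrite("pics/side20f.png",c.img[:,:,::-1])
cv2.imwrite("pics/side20.png",cv2.resize(c.img[y0:y0+h,x0:x0+w,::-1],None,fx=f,fy=f,interpolation=cv2.INTER_CUBIC))
c=Cam(manip.camera("top")); cv2.imwrite("pics/top20f.png",c.img[:,:,::-1])
E
```

```text
clock: 23.08
eef_pos: [494.9, -98.4, 224.3]
eef_rot: [-1.569, -0.0, -1.805]
wrist_force: [0.4, -0.5, 0.6]
finger_gap: 1.0
clock: 23.33
eef_pos: [495.8, -96.6, 223.7]
eef_rot: [-1.57, 0.0, -1.806]
wrist_force: [-0.5, -0.7, 1.2]
finger_gap: 0.4
```

View pics/side20.png

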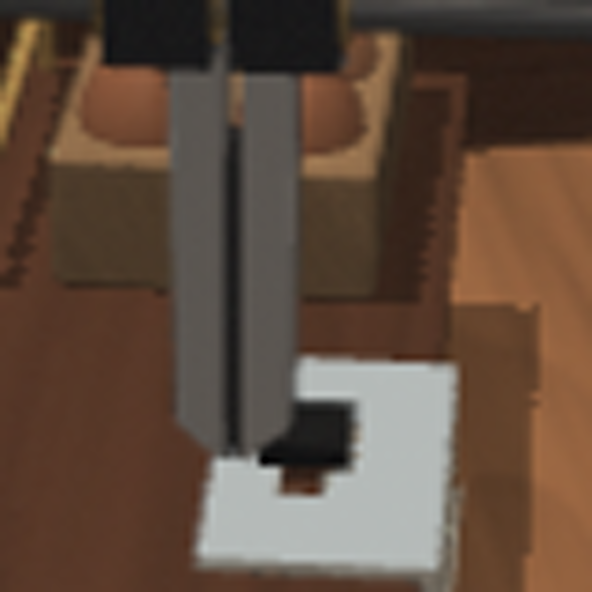

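View pics/side20f.png

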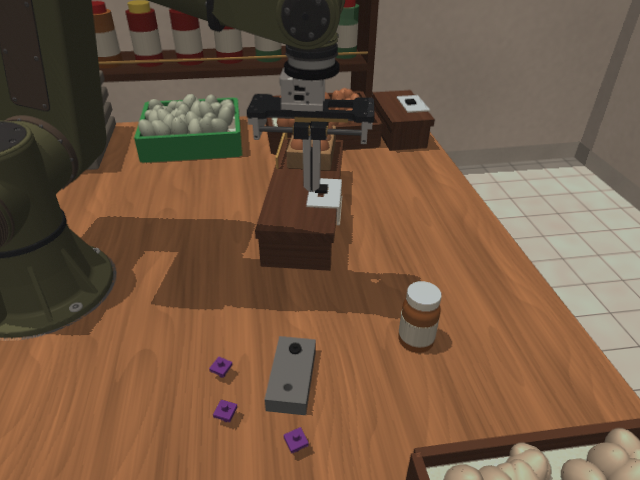

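View pics/top20f.png

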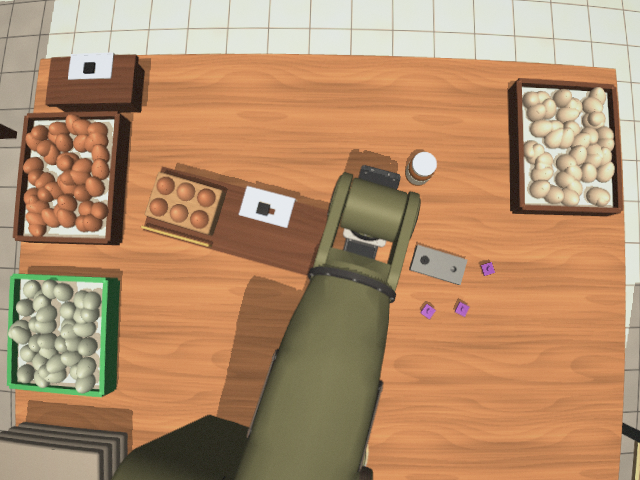

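The fingers partly hide the rivet in the side view. I'll move aside for a clear look.

```bash
python3 -m jog '[0,0,-25,0,0,0,0,0,-60,0,0,0,0,0,-90,0,0,0,0,0,-90,0,0,0,0,0,-90,0,0,0]'
python3 - <<'E'
from h import *
x0,y0,w,h,f=290,160,60,60,10
c=Cam(manip.camera("side")); cv2.imwrite("pics/side21.png",cv2.resize(c.img[y0:y0+h,x0:x0+w,::-1],None,fx=f,fy=f,interpolation=cv2.INTER_CUBIC))
x0,y0=235,175
c=Cam(manip.camera("top")); cv2.imwrite("pics/top21.png",cv2.resize(c.img[y0:y0+h,x0:x0+w,::-1],None,fx=f,fy=f,interpolation=cv2.INTER_CUBIC))
E
```

```text
clock: 23.85
eef_pos: [408.0, -74.9, 223.9]
eef_rot: [-1.569, 0.0, -1.804]
wrist_force: [0.3, 0.1, -0.4]
finger_gap: 0.2
```

View pics/side21.png

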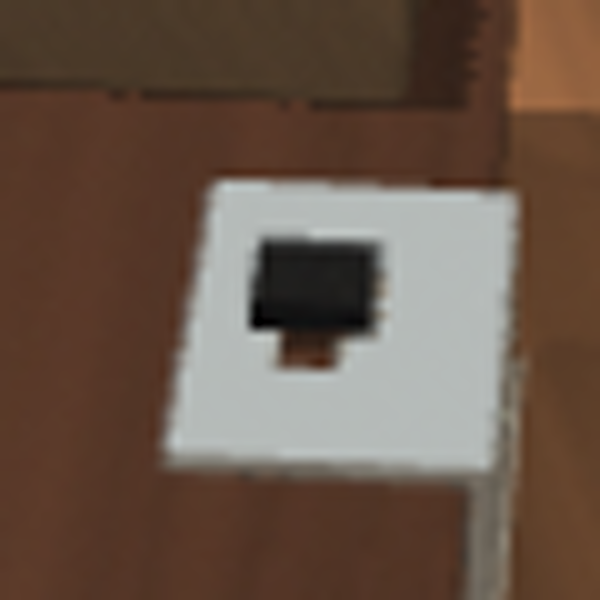

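View pics/top21.png

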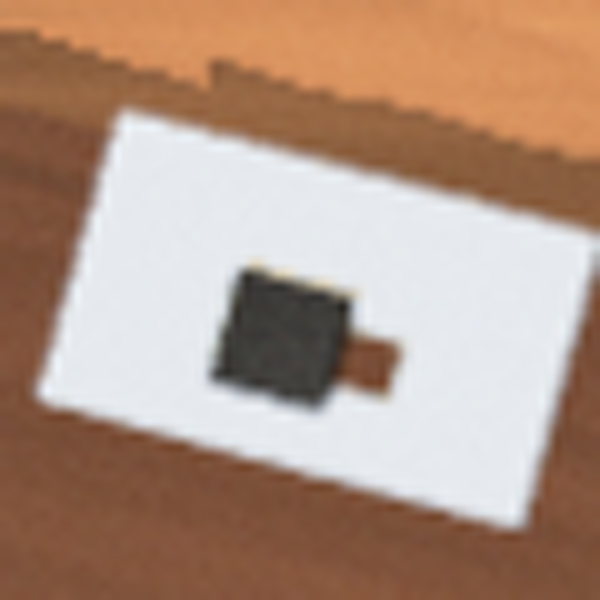

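Both views show the collar flat on the foot and the pin flush, with no stub visible. The carton, jar and round rivet haven't moved.

```bash
python3 -c "
from cell import manip
print(manip.sign_off())"
```

```text
the job is handed in; nothing more can be done
None
```

The ticket holder is fastened. The square-collared rivet is seated in the shelf hole, its collar is down on the foot and its centre pin is pushed flush. I handed the job in at about 24 s on the robot's clock, with the arm clear of everything.

- **Finding and seating:** I took the black rivet from the block by its collar and touched the wood inside the slot at about 3.5 N. Sliding towards +y, I felt the hole about 7 mm from where I first touched the wood. The rivet dropped in freely, and the collar met the foot at the expected depth with about 9 N. A picture before pressing showed the pin still standing.
- **Pressing the pin:** It slid at about 8 N. At the reading expected for flush, it stopped moving while the force rose to about 14 N vertical (16 N in all), so I stopped there.
- **Last checks:** Both cameras show the collar flat on the foot and no pin stub. The egg carton, jar, round rivet and purple look-alikes look unmoved. The highest force in any reading was about 16 N.

**Disagreement with the spec:** the fingertips turned out to be about 7 mm above the reported TCP height, not 22 mm below it as specified. I saw this in the pictures and confirmed it by touching the block's top, then used the felt value. The later contacts on the wood, collar and pin stop all agreed with it to within about 0.2 mm.

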